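# Unload the rod marking station

## Robot

A 6-joint arm with a two-finger parallel gripper is mounted at the origin on a cart in front of the work surface, level with it; the furniture and walls round the work are solid. World frame = base frame: x ahead of the robot, y to its left, z up, the work surface at z = 0. Lengths are in m, angles in rad, forces in N, time in s.
With the tool pointing down it reaches from about 0.35 to 0.975 m from the base axis. Payload 17.4 kg.
Tool frame: the origin (TCP) lies between the finger pads; the fingertips stand 17 mm ahead of it and the grasp point (between the pads) lies 2 mm behind it; y points along the fingers, z is the direction in which the jaws open and shut, and the axes are right-handed (so a half turn about y gives the same grasp; the last joint's range is limited). The gripper opens to 85 mm and grips with 20 to 120 N. Pads are 22 mm wide; open, the fingers measure 114 mm over their backs; the gripper's body (76 mm by 85 mm) begins 54 mm behind the grasp point. The pads swing forward as they close: fully open they stand 13 mm farther back than shut.
Start: joints at [1.268, 0.116, 1.442, -0, 1.584, -0.038], TCP at [0.177, 0.651, 0.248] pointing down, gripper open.
Joint ranges: [-2.83, 2.83], [-0.83, 2.19], [0.07, 2.5], [-1.14, 4.28], [0.01, 3], [-2.97, 2.97]. Speed limits (rad/s): [1.89, 1.89, 2.22, 3.14, 3.14, 3.14].

## Interface

Orientations are given as a rotation vector (axis times angle).
In Python, from rig import bot gives the robot as it stands.
- The arm moves only by the tool send_rows, never from a script. Its argument "increments" is a list of rows, each an object with "linear": the shift along the tool's x, y, z in m, a list of three; "angular": the turn, a rotation vector about the tool's x, y, z in rad, a list of three. A call has 1 to 8 rows; each row is the pose to reach, as a shift and turn from the pose commanded when the call began, along the tool's axes at that moment; what a row does not reach only later rows make up. A row lasts 1/10 s, in which the tool goes at most 50 mm and 8.59 degrees, less where a joint would pass 70% of its speed; a pose out of reach is approached as far as the arm can. A call with a gripper value outside its range is refused whole. "hand" is the finger opening in m, from 0 to 0.0854, set as the call begins (left out, the last holds). The fingers move at their own pace and stop on an object; "newtons" is the grip in N (left out, the last holds). Time passes only in rows, so rows that repeat a pose let the fingers close. It gives the time, the measured TCP pose, the force and the opening at its end, in the units of the state.
- bot.get_obs(): the state, without advancing time (a new reading comes with each control period).
- bot.camera(name): name is "side" or "top"; returns a dict with "image" (420x560x3 uint8, red, green, blue), "fov_y" (degrees; the focal length in pixels is half the picture's height over the tangent of half this angle, whatever the lens; pixels are square), "cx", "cy" (the principal point, pixels), "view" (4x4, takes a point from world to camera coordinates). Camera axes: x right, y down, z forward; pixel columns grow to the right and rows downward; lengths in m; the calibration is good to about 2 mm. A picture is of the moment at which its call begins. There is no depth.
- bot.finish_job(): hands the job in, once; it reports no verdict.
The state is a dict: "time": time; "joint_positions": joint angles; "dq": joint speeds; "joint_efforts": joint torques, N m; "ee_pos": TCP position; "tool_rot": TCP orientation; "contact_force": force on the tool from outside, world axes, zero at the start; "torque": the same for the moment, N m; "width": finger opening in m.
Only numpy, scipy, OpenCV 4.12 (cv2) and the standard library are available. Lean on these libraries where they do the work, as an engineer would, in place of code of your own. Each camera call takes 0.05 s, during which the arm holds its last target.

## Task

Unload the marking station: swing its clear guard flap up and over, raise the prop stay and let the flap down until it rests on the stay. Then take out every piston rod that is there and lay each one flat in a compartment of its own in the grey tray, threaded end towards the tray's pull tab. Finally lift the flap off the stay, fold the stay fully down again and close the flap; leave the grease pot where it stands.

Things in the scene. Friction and masses are not known exactly. Their poses are not given: they have to be found in the camera images.
- station: Fixed grey deck, top 30 mm above the bench. Origin on the bench under the middle rod place; x to the back (hinge side), y to the left (the stay is on the -y side), z up. Deck x = -97 to 137, y = +-82 mm. Rod places along x, centred at x = 0, y = -45, 0, 45 mm: 24 mm wide between 12 mm high comb blocks at |x| = 40 to 70 mm; between the combs the rods are free for fingers. Some may be empty.
- flap_hinge (a point): Middle of the flap's hinge axis: x = 115 mm, y = 0, z = 75 mm in the station's frame; the axis runs along the station's y. Axes as the station's.
- flap (a joint): Angle (rad) of the clear guard flap, 350 g, 193 mm long from the hinge, 152 mm wide, with a 15 mm downturned rim: 0 = closed, level over the rods; 1.64 = stop, 4 degrees past upright. Let go at 1.5 or more it stands by itself, held by a little hinge friction; let go below about 1.45 it falls shut unless the raised stay catches it, at about 1.39.
- flap_handle (a point): Middle of the flap's handle: round black bar, 14 mm thick, 100 mm long, parallel to the hinge, 236 mm from the hinge axis, held 45 mm clear of the flap's front edge by an arm at each end. It turns between the fingers as the flap swings. Axes turn with the flap; with the flap closed they are the station's.
- stay (a joint): Angle (rad) of the prop stay, a steel bar 12 mm thick, 172 mm long, at the station's -y side: 0 = folded level, pointing to the back; 0.873 = raised, at its stop. Friction (0.13 N m) keeps it anywhere. Raised, its free end catches a lug on the flap's -y edge, 100 mm from the hinge, when the flap is let down from its stop. Move it only with the flap back at its stop.
- stay_pivot (a point): Pivot of the stay: x = -22 mm, y = -120 mm, z = 40 mm in the station's frame; its axis runs along the station's y. Axes as the station's.
- stay_grip (a point): Middle of the grip on the stay: black sleeve 14 mm thick and 54 mm long, parallel to the station's y, standing out sideways from the bar. It lies 75 mm from the stay's pivot axis and 58 mm outward (-y) of the bar. It can be pinched from above and turns freely between the fingers.
- tray_floor (a point): Middle of the floor, 6 mm above the bench, of a loose grey tray (180 x 152 mm, 900 g). x points to the end with the pull tab (flat, 50 mm wide, dark round mark), z up. Three compartments along x at y = -45, 0, 45 mm: 166 mm long, 24 mm wide between blocks 12 mm above the floor at |x| = 43 to 82 mm; between these the sides are open for fingers. End walls 14 mm above the floor.
- rod1_mid (a point): Middle of piston rod 1, half-way up: bright steel rod 16 mm thick, 148 mm long, 200 g, lying flat; it does not roll. Its long axis is the point's y; the thinner threaded end is at -y, z up. The rods are alike; absent ones read None. In the station the threaded end may point to the front or the back.
- rod1_thread (a point): On the axis of rod 1 in its threaded end, 68 mm from the middle; axes as rod1_mid.
- rod2_mid (a point): Middle of piston rod 2, half-way up: bright steel rod 16 mm thick, 148 mm long, 200 g, lying flat; it does not roll. Its long axis is the point's y; the thinner threaded end is at -y, z up. The rods are alike; absent ones read None. In the station the threaded end may point to the front or the back.
- rod2_thread (a point): On the axis of rod 2 in its threaded end, 68 mm from the middle; axes as rod2_mid.
- rod3_mid (a point): Middle of piston rod 3, half-way up: bright steel rod 16 mm thick, 148 mm long, 200 g, lying flat; it does not roll. Its long axis is the point's y; the thinner threaded end is at -y, z up. The rods are alike; absent ones read None. In the station the threaded end may point to the front or the back.
- rod3_thread (a point): On the axis of rod 3 in its threaded end, 68 mm from the middle; axes as rod3_mid.
- pot: Grease pot with a screw lid, 69 mm across, 54 mm high; origin under its middle. To be left alone.

How it is judged:
On the way, in this order (a step that is already met when the one before it is completed fails the run):
1. the flap rests on the raised stay and the robot has let go of both (value of joint flap between 1.25 and 1.5 rad and value of joint stay above 0.8 rad and contact force between each of the arm, the fingers and station below 0.1 N), for 0.3 s.
2. every rod lies flat in a tray compartment, threaded end to the tab, while the flap is up and the stay still set (x of rod1_mid in the frame of tray_floor between -0.015 and 0.015 m and x of each of rod1_thread, rod2_thread, rod3_thread in the frame of tray_floor above 0.045 m and z of each of rod1_mid, rod2_mid, rod3_mid in the frame of tray_floor below 0.013 m and z of each of rod1_thread, rod2_thread, rod3_thread in the frame of tray_floor below 0.015 m and ((y of rod1_mid in the frame of tray_floor between -0.053 and -0.037 m and y of rod1_thread in the frame of tray_floor between -0.055 and -0.035 m) or (y of rod1_mid in the frame of tray_floor between -0.008 and 0.008 m and y of rod1_thread in the frame of tray_floor between -0.01 and 0.01 m) or (y of rod1_mid in the frame of tray_floor between 0.037 and 0.053 m and y of rod1_thread in the frame of tray_floor between 0.035 and 0.055 m)) and x of rod2_mid in the frame of tray_floor between -0.015 and 0.015 m and ((y of rod2_mid in the frame of tray_floor between -0.053 and -0.037 m and y of rod2_thread in the frame of tray_floor between -0.055 and -0.035 m) or (y of rod2_mid in the frame of tray_floor between -0.008 and 0.008 m and y of rod2_thread in the frame of tray_floor between -0.01 and 0.01 m) or (y of rod2_mid in the frame of tray_floor between 0.037 and 0.053 m and y of rod2_thread in the frame of tray_floor between 0.035 and 0.055 m)) and x of rod3_mid in the frame of tray_floor between -0.015 and 0.015 m and ((y of rod3_mid in the frame of tray_floor between -0.053 and -0.037 m and y of rod3_thread in the frame of tray_floor between -0.055 and -0.035 m) or (y of rod3_mid in the frame of tray_floor between -0.008 and 0.008 m and y of rod3_thread in the frame of tray_floor between -0.01 and 0.01 m) or (y of rod3_mid in the frame of tray_floor between 0.037 and 0.053 m and y of rod3_thread in the frame of tray_floor between 0.035 and 0.055 m)) and value of joint flap above 1.25 rad and value of joint stay above 0.8 rad), for 0.3 s.
At the end, for the whole second after the job is handed in: Each rod lies flat and still in a tray compartment, threaded end to the tab, centre within 15 mm of the tray's middle lengthwise and 8 mm of the compartment's centre line, resting on no block or other rod; stay folded (under 0.06 rad), flap closed (under 0.04 rad) (x of rod1_mid in the frame of tray_floor between -0.015 and 0.015 m and x of each of rod1_thread, rod2_thread, rod3_thread in the frame of tray_floor above 0.045 m and z of each of rod1_mid, rod2_mid, rod3_mid in the frame of tray_floor below 0.013 m and z of each of rod1_thread, rod2_thread, rod3_thread in the frame of tray_floor below 0.015 m and ((y of rod1_mid in the frame of tray_floor between -0.053 and -0.037 m and y of rod1_thread in the frame of tray_floor between -0.055 and -0.035 m) or (y of rod1_mid in the frame of tray_floor between -0.008 and 0.008 m and y of rod1_thread in the frame of tray_floor between -0.01 and 0.01 m) or (y of rod1_mid in the frame of tray_floor between 0.037 and 0.053 m and y of rod1_thread in the frame of tray_floor between 0.035 and 0.055 m)) and x of rod2_mid in the frame of tray_floor between -0.015 and 0.015 m and ((y of rod2_mid in the frame of tray_floor between -0.053 and -0.037 m and y of rod2_thread in the frame of tray_floor between -0.055 and -0.035 m) or (y of rod2_mid in the frame of tray_floor between -0.008 and 0.008 m and y of rod2_thread in the frame of tray_floor between -0.01 and 0.01 m) or (y of rod2_mid in the frame of tray_floor between 0.037 and 0.053 m and y of rod2_thread in the frame of tray_floor between 0.035 and 0.055 m)) and x of rod3_mid in the frame of tray_floor between -0.015 and 0.015 m and ((y of rod3_mid in the frame of tray_floor between -0.053 and -0.037 m and y of rod3_thread in the frame of tray_floor between -0.055 and -0.035 m) or (y of rod3_mid in the frame of tray_floor between -0.008 and 0.008 m and y of rod3_thread in the frame of tray_floor between -0.01 and 0.01 m) or (y of rod3_mid in the frame of tray_floor between 0.037 and 0.053 m and y of rod3_thread in the frame of tray_floor between 0.035 and 0.055 m)) and value of joint stay below 0.06 rad and value of joint flap below 0.04 rad); the robot touches nothing.
It fails at once if the grease pot is moved by more than 30 mm (distance of pot from where it was at the start of the episode above 0.03 m).
Of rod1, rod2, rod3 only 2 to 3 are there at a start; the rules pass over those that are not, and their reading is None.
At some moment in a run one of tray may be knocked a few centimetres aside while the robot is not near it.
Once in a run the grip may slacken for a moment while it holds something.
It also fails if it takes over 210 s, if anything falls off the work surface, if the arm or the gripper's body presses on something with over 40 N, if the wrist force passes 120 N, or if a joint passes its speed limit or range.

## Working session

There is one attempt and no reset: what is moved stays moved. The work goes in short steps, Python scripts to look and compute and a tool call to move; the robot and the scene stay as the last step left them, time stands still between calls to the robot, and variables do not carry over. Pictures are saved under pics/ and viewed, and the job is handed in when it is done.

Besides the shell and the picture viewer there is one more tool, called as name(argument=value, ...) on one line, values as JSON. send_rows: Moves the arm, as the interface text tells. Its arguments: {"type":"object","properties":{"increments":{"type":"array","items":{"type":"object","properties":{"linear":{"type":"array","items":{"type":"number"}},"angular":{"type":"array","items":{"type":"number"}}}}},"hand":{"type":"number"},"newtons":{"type":"number"}},"required":["increments"]}

```bash
ls; mkdir -p pics
python3 - <<'E'
from rig import bot
import cv2,numpy as np
o=bot.get_obs();print(o)
for n in("side","top"):
    c=bot.camera(n);cv2.imwrite(f"pics/{n}0.png",c["image"][:,:,::-1]);print(n,c["fov_y"],c["cx"],c["cy"],np.round(c["view"],4).tolist(),[k for k in c])
E
```

```text
pics
{'time': 0.0, 'joint_positions': array([ 1.26820743e+00,  1.16482162e-01,  1.44228444e+00, -2.73314178e-05,
        1.58400323e+00, -3.77875213e-02]), 'dq': array([-3.11008019e-04,  2.84975590e-04, -1.23762199e-03, -6.13175648e-05,
       -3.65159979e-04,  9.74361384e-04]), 'joint_efforts': array([ 6.88262255e-03, -7.31970906e+01, -6.32499647e+01,  3.36218818e-04,
        6.36306766e-03, -1.00134523e-05]), 'ee_pos': array([0.17661362, 0.6512993 , 0.24755283]), 'tool_rot': array([-1.56194903,  0.20803398, -0.20776242]), 'contact_force': array([-0.55189124, -0.39108774, -1.22503002]), 'torque': array([-0.03634514,  0.03533162, -0.03300458]), 'width': 0.08515291834421916}
side 44.55934585630207 281.98624282107545 211.80705741254653 [[-0.9885, -0.1512, 0.007, 0.5019], [-0.0913, 0.5586, -0.8244, 0.084], [0.1207, -0.8155, -0.566, 1.0175], [0.0, 0.0, 0.0, 1.0]] ['image', 'fov_y', 'cx', 'cy', 'view']
top 44.976377267324196 283.0880829540856 204.73051067372234 [[0.0001, -0.9999, 0.0123, 0.0327], [-0.9937, -0.0015, -0.1119, 0.512], [0.1119, -0.0122, -0.9936, 1.0767], [0.0, 0.0, 0.0, 1.0]] ['image', 'fov_y', 'cx', 'cy', 'view']
```

View pics/side0.png

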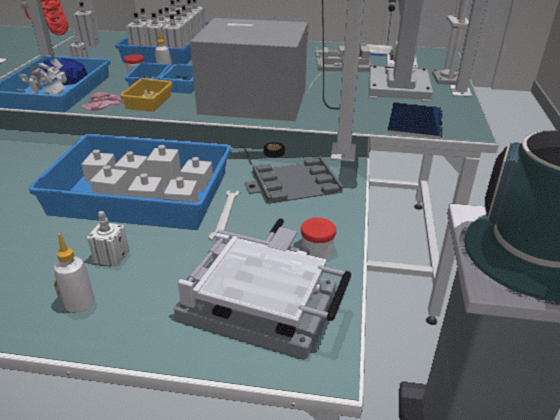

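View pics/top0.png

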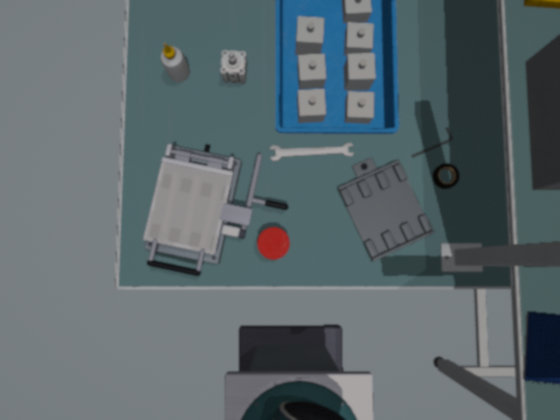

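Run:
```python
import cv2
t=cv2.imread("pics/top0.png");s=cv2.imread("pics/side0.png")
cv2.imwrite("pics/t_st.png",cv2.resize(t[135:285,135:300],None,fx=4.8,fy=4,interpolation=cv2.INTER_CUBIC)[:600] if 0 else cv2.resize(t[135:285,130:300],None,fx=4,fy=4,interpolation=cv2.INTER_CUBIC))
cv2.imwrite("pics/t_tr.png",cv2.resize(t[145:270,325:445],None,fx=4.5,fy=4.5,interpolation=cv2.INTER_CUBIC))
cv2.imwrite("pics/s_st.png",cv2.resize(s[210:355,165:360],None,fx=4,fy=4,interpolation=cv2.INTER_CUBIC))
cv2.imwrite("pics/s_tr.png",cv2.resize(s[140:220,230:360],None,fx=6,fy=6,interpolation=cv2.INTER_CUBIC))
```

```text
(no output)
```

View pics/t_st.png

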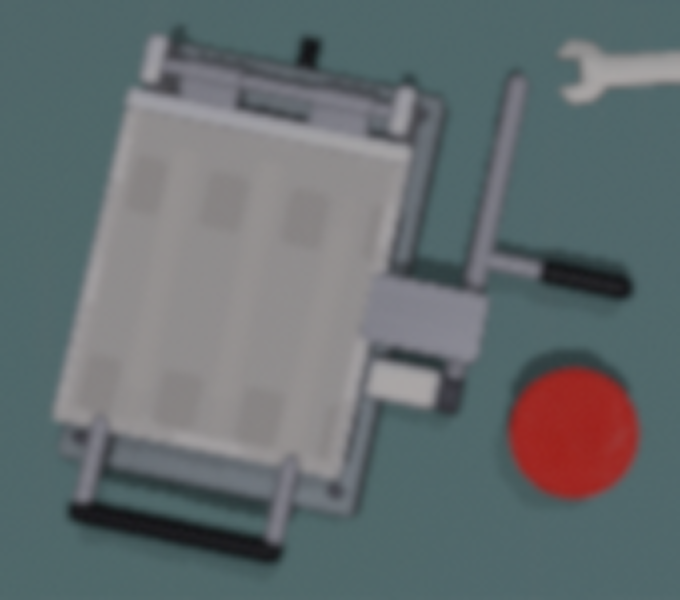

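View pics/t_tr.png

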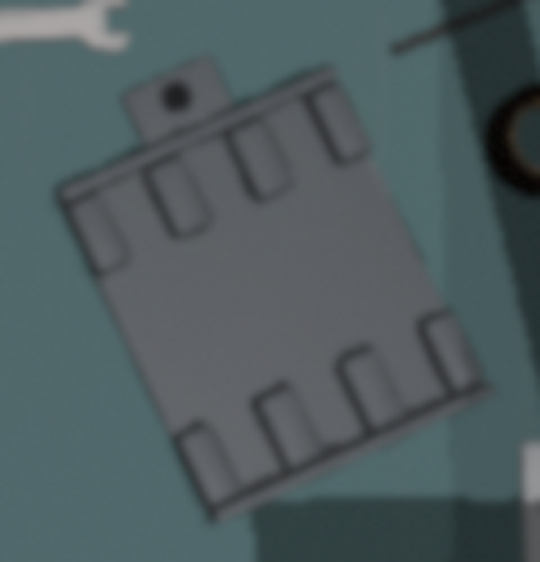

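View pics/s_st.png

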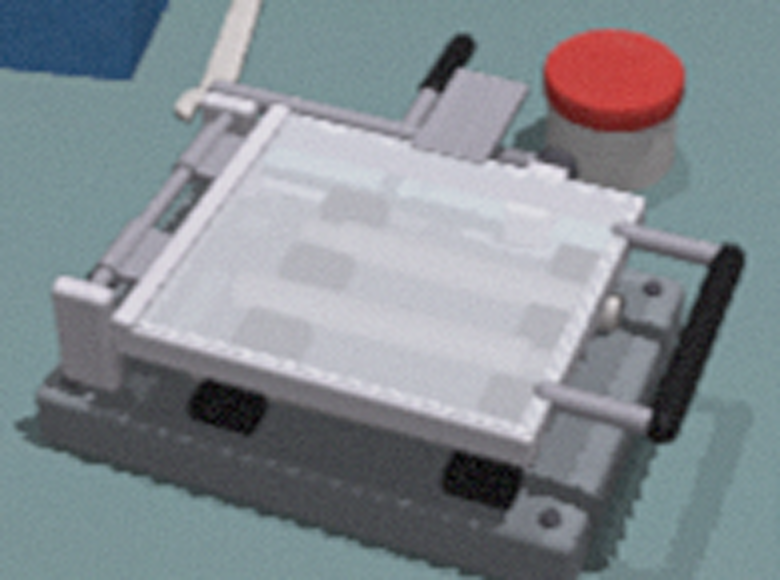

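View pics/s_tr.png

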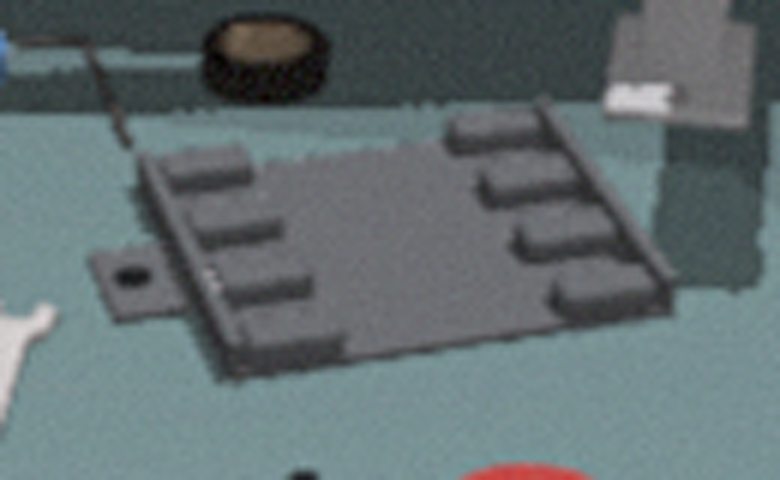

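```bash
cat > h.py <<'E'
import numpy as np, cv2, json
from scipy.optimize import least_squares
from scipy.spatial.transform import Rotation as R
from rig import bot
C={}
def cams():
    for n in("side","top"):
        c=bot.camera(n); C[n]=c
    return C
def calib(n):
    d=json.load(open("cal.json"))[n]; return d["f"],d["cx"],d["cy"],np.array(d["view"])
def proj(n,P):
    f,cx,cy,V=calib(n); P=np.atleast_2d(P); p=P@V[:3,:3].T+V[:3,3]
    return np.c_[f*p[:,0]/p[:,2]+cx,f*p[:,1]/p[:,2]+cy]
def unproj(n,uv,z):
    f,cx,cy,V=calib(n); d=np.array([(uv[0]-cx)/f,(uv[1]-cy)/f,1])
    Rm=V[:3,:3];o=-Rm.T@V[:3,3];d=Rm.T@d;return o+d*(z-o[2])/d[2]
def T(p,P):
    c,s=np.cos(p[2]),np.sin(p[2]);P=np.atleast_2d(P)
    return np.c_[p[0]+c*P[:,0]-s*P[:,1],p[1]+s*P[:,0]+c*P[:,1],P[:,2]]
def fit(obs,p0):
    def r(p):
        return np.concatenate([(proj(n,T(p,np.array(P)/1000.))-uv).ravel() for n,uv,P in obs])
    s=least_squares(r,p0,loss="soft_l1");return s.x,r(s.x).reshape(-1,2)
def tool():
    o=bot.get_obs();return o["ee_pos"],R.from_rotvec(o["tool_rot"]),o
E
python3 - <<'E'
import json,numpy as np
from rig import bot
d={}
for n in("side","top"):
    c=bot.camera(n);d[n]=dict(f=210/np.tan(np.radians(c["fov_y"]/2)),cx=c["cx"],cy=c["cy"],view=c["view"].tolist())
json.dump(d,open("cal.json","w"))
E
python3 - <<'E'
from h import *
t=lambda u,v:np.array([130+u/4,135+v/4]); s=lambda u,v:np.array([165+u/4,210+v/4])
obs=[("top",t(77,512),(-121,48,75)),("top",t(275,550),(-121,-48,75)),("top",t(352,510),(-97,-82,30)),("top",t(443,102),(137,-82,30)),
("top",t(632,287),(53,-205,40)),("top",t(543,268),(53,-151,40)),
("side",s(730,255),(-121,-48,75)),("side",s(660,425),(-121,48,75)),("side",s(583,548),(-97,82,30)),("side",s(42,395),(137,82,30)),("side",s(683,290),(-97,-82,30)),("side",s(464,47),(53,-203,40))]
p,r=fit(obs,[0.4,0.2,-0.2]);print("station",p,np.degrees(p[2]));print(np.round(r,1).tolist())
t=lambda u,v:np.array([325+u/4.5,145+v/4.5]); s=lambda u,v:np.array([230+u/6,140+v/6])
obs=[("top",t(60,192),(90,76,20)),("top",t(335,68),(90,-76,20)),("top",t(490,385),(-90,-76,20)),("top",t(215,516),(-90,76,20)),
("side",s(240,345),(90,76,20)),("side",s(145,155),(90,-76,20)),("side",s(545,98),(-90,-76,20)),("side",s(672,282),(-90,76,20))]
p,r=fit(obs,[0.5,-0.2,0.4]);print("tray",p,np.degrees(p[2]));print(np.round(r,1).tolist())
print(unproj("top",(273,243),.054), bot.get_obs()["time"])
E
```

```text
station [ 0.49466593  0.23292556 -0.19929853] -11.418964438111818
[[2.2, 0.2], [-1.5, -0.0], [0.4, 1.6], [0.3, -1.5], [0.5, 0.1], [-1.8, -0.1], [-0.0, 2.1], [1.9, -0.6], [-1.9, 0.9], [-2.0, 0.2], [1.2, -2.7], [0.0, -1.1]]
tray [ 0.5024201  -0.19360076  0.43184949] 24.74315323300835
[[-0.9, -0.6], [-0.4, -1.3], [1.3, 1.8], [0.1, 1.9], [-1.8, 0.2], [-1.7, -0.4], [0.5, -0.1], [1.5, -0.5]]
[0.42778075 0.05467974 0.054     ] 0.2
```

Run:
```python
import cv2,numpy as np
t=cv2.GaussianBlur(cv2.imread("pics/top0.png",0),(5,5),0).astype(float)
# bottom table edge: rows near 288, columns
gy=np.gradient(t,axis=0)
for c in range(130,510,25):
    seg=t[278:300,c]; print(c,[int(x) for x in seg])
gx=np.gradient(t,axis=1)
for r in range(0,280,25): print(r,[int(x) for x in t[r,110:140]])
```

```text
130 [96, 96, 96, 96, 96, 97, 101, 110, 126, 140, 145, 141, 133, 128, 126, 125, 125, 125, 125, 125, 126, 126]
155 [97, 97, 97, 96, 96, 97, 102, 113, 129, 142, 146, 141, 133, 128, 126, 126, 126, 126, 126, 126, 126, 126]
180 [96, 97, 97, 97, 97, 97, 100, 109, 123, 138, 144, 140, 133, 128, 126, 126, 126, 126, 126, 126, 126, 126]
205 [97, 97, 97, 97, 97, 98, 102, 111, 127, 141, 146, 141, 133, 128, 126, 126, 126, 126, 126, 126, 126, 126]
230 [97, 97, 97, 97, 97, 98, 101, 109, 123, 136, 142, 139, 132, 128, 126, 126, 126, 126, 126, 126, 126, 126]
255 [97, 97, 97, 97, 97, 98, 103, 113, 129, 142, 145, 140, 132, 128, 126, 126, 126, 126, 126, 126, 126, 126]
280 [97, 97, 97, 97, 98, 98, 102, 111, 126, 139, 144, 139, 132, 128, 126, 126, 126, 126, 126, 126, 126, 126]
305 [97, 97, 97, 97, 97, 98, 102, 111, 127, 140, 144, 139, 132, 128, 126, 126, 126, 126, 126, 126, 126, 126]
330 [97, 97, 97, 97, 98, 98, 103, 113, 128, 141, 145, 139, 132, 128, 126, 126, 126, 126, 126, 126, 126, 126]
355 [97, 97, 97, 97, 97, 98, 102, 113, 128, 141, 144, 139, 132, 128, 126, 126, 126, 126, 126, 126, 126, 126]
380 [97, 9
[... 1616 characters left out ...]
6, 96, 96]
175 [126, 125, 125, 126, 126, 125, 125, 123, 121, 124, 130, 133, 127, 114, 103, 97, 96, 96, 96, 96, 96, 96, 96, 96, 96, 96, 96, 96, 96, 96]
200 [126, 126, 126, 126, 125, 124, 121, 119, 122, 131, 136, 130, 116, 104, 98, 96, 96, 96, 96, 96, 96, 96, 96, 96, 96, 96, 96, 96, 96, 96]
225 [126, 126, 126, 125, 124, 122, 122, 126, 134, 138, 132, 118, 105, 98, 96, 96, 96, 96, 96, 96, 96, 96, 96, 96, 96, 96, 96, 96, 96, 96]
250 [125, 125, 125, 125, 125, 127, 132, 139, 141, 134, 119, 106, 99, 97, 96, 96, 96, 96, 96, 96, 96, 96, 96, 96, 96, 96, 96, 96, 97, 97]
275 [125, 125, 126, 127, 129, 135, 140, 141, 133, 119, 106, 99, 97, 96, 96, 96, 96, 96, 96, 96, 96, 97, 97, 97, 97, 96, 96, 96, 96, 96]
```

```bash
cat > ov.py <<'E'
from h import *
def seg(img,n,p,a,b,off,k,col):
    q=proj(n,T(p,np.array([a,b])/1000.)); q=((q-off+0.5)*k-0.5)
    cv2.line(img,*[tuple(int(round(v*16)) for v in x) for x in q],col,1,cv2.LINE_AA,4)
def crop(path,x0,x1,y0,y1,k):
    i=cv2.imread(path);return cv2.resize(i[y0:y1,x0:x1],None,fx=k,fy=k,interpolation=cv2.INTER_CUBIC),np.array([x0,y0])
def rect(x0,x1,y0,y1,z): 
    c=[(x0,y0,z),(x1,y0,z),(x1,y1,z),(x0,y1,z)];return [(c[i],c[(i+1)%4]) for i in range(4)]
ST=rect(-97,137,-82,82,30)+rect(-97,137,-82,82,0)+[((-121,50,75),(-121,-50,75)),((53,-151,40),(53,-205,40)),((-22,-120,46),(150,-120,46))]+rect(115-193,115,-76,76,75)
TR=rect(-90,90,-76,76,20)+rect(-90,90,-76,76,0)+[s for y in(-45,0,45) for x in (-1,1) for s in rect(x*43,x*82,y-12,y+12,18)]
E
python3 - <<'E'
from ov import *
ps=[ 0.49466593 , 0.23292556, -0.19929853];pt=[ 0.5024201 , -0.19360076,  0.43184949]
im,o=crop("pics/top0.png",130,300,135,285,4)
for a,b in ST: seg(im,"top",ps,a,b,o,4,(0,0,255))
im2,o=crop("pics/side0.png",165,360,210,355,4)
for a,b in ST: seg(im2,"side",ps,a,b,o,4,(0,0,255))
cv2.imwrite("pics/o1.png",im);cv2.imwrite("pics/o2.png",im2)
im,o=crop("pics/top0.png",325,445,145,270,4.5)
for a,b in TR: seg(im,"top",pt,a,b,o,4.5,(0,0,255))
cv2.imwrite("pics/o3.png",im)
E
```

```text
(no output)
```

View pics/o1.png

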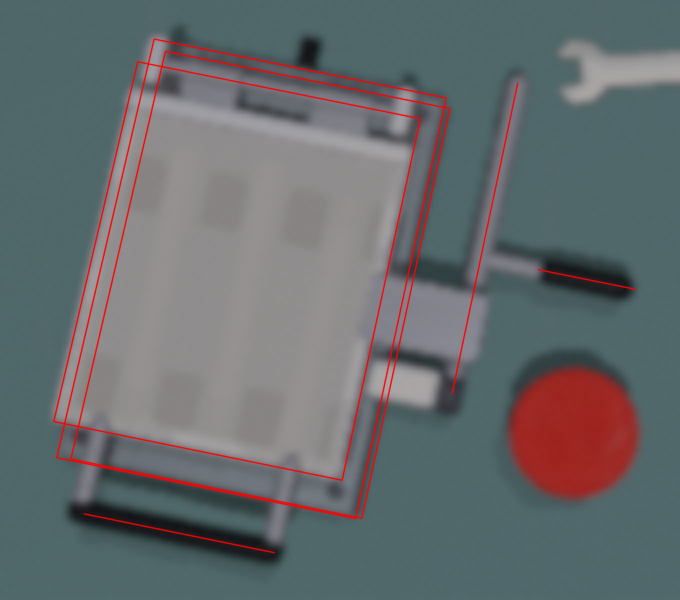

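View pics/o2.png

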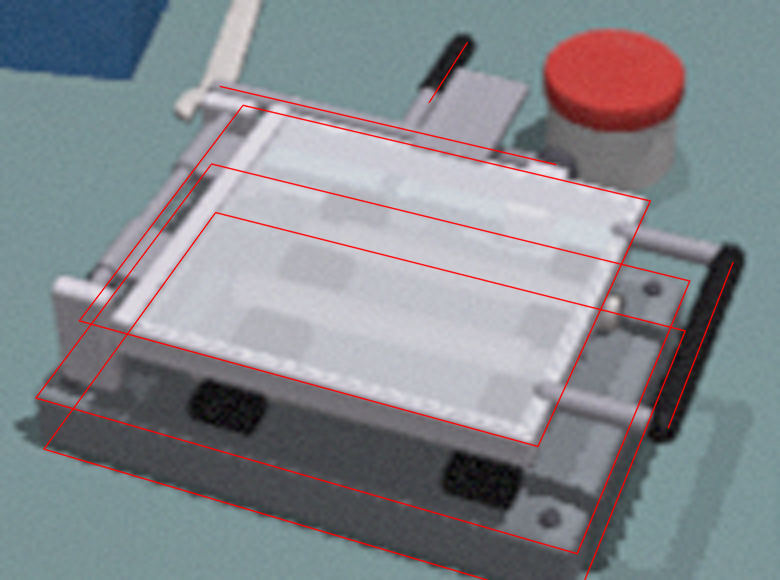

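View pics/o3.png

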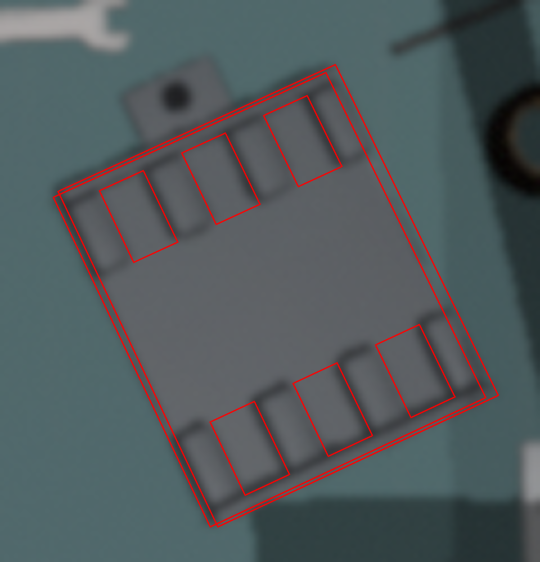

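Run:
```python
from h import *
t=lambda u,v:np.array([130+u/4,135+v/4])-.375; s=lambda u,v:np.array([165+u/4,210+v/4])-.375
obs=[("top",t(72,512),(-121,50,75)),("top",t(280,552),(-121,-50,75)),("top",t(354,515),(-97,-82,30)),("top",t(443,102),(137,-82,30)),
("top",t(632,287),(53,-205,40)),("top",t(543,268),(53,-151,40)),("top",t(515,75),(150,-120,40)),("top",t(55,420),(-78,76,75)),("top",t(337,476),(-78,-76,75)),
("side",s(735,250),(-121,-50,75)),("side",s(660,432),(-121,50,75)),("side",s(580,550),(-97,82,30)),("side",s(40,398),(137,82,30)),("side",s(683,285),(-97,-82,30)),("side",s(464,45),(53,-205,40)),("side",s(430,90),(53,-151,40)),("side",s(645,200),(-78,-76,75)),("side",s(533,440),(-78,76,75))]
for w in("top","side","tops"):
    p,r=fit([o for o in obs if o[0] in w],[0.4,0.2,-0.2]);print("station",w,p);print(np.round(r,1).tolist())
t=lambda u,v:np.array([325+u/4.5,145+v/4.5])-.39; s=lambda u,v:np.array([230+u/6,140+v/6])-.42
obs=[("top",t(58,192),(90,76,20)),("top",t(335,66),(90,-76,20)),("top",t(492,386),(-90,-76,20)),("top",t(214,520),(-90,76,20)),
("side",s(240,345),(90,76,20)),("side",s(145,152),(90,-76,20)),("side",s(545,98),(-90,-76,20)),("side",s(673,282),(-90,76,20))]
for w in("top","side","tops"):
    p,r=fit([o for o in obs if o[0] in w],[0.5,-0.2,0.4]);print("tray",w,p);print(np.round(r,1).tolist())
```

```text
station top [ 0.49548422  0.23378924 -0.19669574]
[[2.6, 0.0], [-1.7, -0.4], [0.0, 0.3], [0.1, -1.6], [0.5, -0.1], [-1.8, -0.3], [0.1, 1.8], [-0.8, -0.0], [0.9, 0.5]]
station side [ 0.49556426  0.23199341 -0.19856666]
[[-1.1, 2.5], [1.4, -1.6], [-1.3, 0.2], [-1.5, -0.5], [1.1, -1.6], [0.3, -1.1], [-0.8, 2.7], [0.7, -0.3], [0.6, 1.0]]
station tops [ 0.49548422  0.23378924 -0.19669574]
[[2.6, 0.0], [-1.7, -0.4], [0.0, 0.3], [0.1, -1.6], [0.5, -0.1], [-1.8, -0.3], [0.1, 1.8], [-0.8, -0.0], [0.9, 0.5]]
tray top [ 0.50392709 -0.19261597  0.43046742]
[[-0.5, -1.0], [-0.4, -1.1], [0.8, 1.3], [0.2, 0.7]]
tray side [ 0.50232731 -0.19576069  0.43760052]
[[-0.9, 0.2], [-1.2, 0.2], [0.8, -0.1], [1.9, -0.7]]
tray tops [ 0.50392709 -0.19261597  0.43046742]
[[-0.5, -1.0], [-0.4, -1.1], [0.8, 1.3], [0.2, 0.7]]
```

```bash
cat >> h.py <<'E'
PS=[0.4955,0.233,-0.198]
PT=[0.503,-0.194,0.434]
def wrap(a): return (a+np.pi)%(2*np.pi)-np.pi
def go(xyz,jaw,flip=None):
    """xyz world target TCP; jaw: world yaw of jaw axis; prints tool-frame move"""
    p,r,o=tool(); M=r.as_matrix()
    best=[]
    for k in(0,1):
        a=jaw+k*np.pi; z=np.array([np.cos(a),np.sin(a),0]);y=np.array([0,0,-1.]);x=np.cross(y,z)
        Rt=R.from_matrix(np.c_[x,y,z]); best.append((r.inv()*Rt).as_rotvec())
    best.sort(key=lambda v:np.linalg.norm(v))
    lin=M.T@(np.array(xyz)-p)
    print("t",round(o["time"],2),"at",np.round(p,4),"w",round(o["width"],4),"F",np.round(o["contact_force"],1),"q",np.round(o["joint_positions"],2))
    zj=M[:,2];print("  jaw yaw now",round(np.degrees(np.arctan2(zj[1],zj[0])),1),"down",np.round(M[:,1],3))
    print("  -> lin",np.round(lin,4),"ang",np.round(best[0],3),"or",np.round(best[1],3))
def S(x,y,z,p=None): return T(p or PS,np.array([[x,y,z]])/1000.)[0]
def TRY(x,y,z): return S(x,y,z,PT)
E
python3 - <<'E'
from h import *
print(S(-121,0,75)); go(S(-121,0,150),PS[2])
E
```

```text
[0.3768641  0.25680176 0.075     ]
t 0.2 at [0.1766 0.6514 0.2479] w 0.0854 F [-0.2  0.7  0.6] q [ 1.27  0.12  1.44 -0.    1.58 -0.04]
  jaw yaw now 74.8 down [-0.    -0.001 -1.   ]
  -> lin [ 0.2965  0.0981 -0.3284] ang [1.000e-03 1.504e+00 0.000e+00] or [ 0.000e+00 -1.638e+00 -1.000e-03]
```

send_rows(increments=[{"linear": [0.2, 0.04, -0.24], "angular": [0, 1.0, 0]}, {"linear": [0.2, 0.04, -0.24], "angular": [0, 1.0, 0]}, {"linear": [0.2, 0.04, -0.24], "angular": [0, 1.0, 0]}, {"linear": [0.2, 0.04, -0.24], "angular": [0, 1.0, 0]}, {"linear": [0.2, 0.04, -0.24], "angular": [0, 1.0, 0]}, {"linear": [0.2, 0.04, -0.24], "angular": [0, 1.0, 0]}, {"linear": [0.2, 0.04, -0.24], "angular": [0, 1.0, 0]}, {"linear": [0.2, 0.04, -0.24], "angular": [0, 1.0, 0]}], hand=0.04, newtons=40)

```text
time: 1.0
ee_pos: [0.3076, 0.3658, 0.2083]
tool_rot: [-1.336, 0.985, -0.985]
contact_force: [-0.7, -0.7, 0.2]
width: 0.0398
```

Run:
```python
from h import *
go(S(-121,0,150),PS[2])
```

```text
t 1.0 at [0.3076 0.3658 0.2083] w 0.0398 F [-0.7 -0.7  0.2] q [ 0.82 -0.31  1.9  -0.    1.55  0.52]
  jaw yaw now 17.2 down [ 0.  0. -1.]
  -> lin [0.1247 0.0583 0.0338] ang [-0.     0.499 -0.   ] or [-0.000e+00 -2.643e+00  1.000e-03]
```

send_rows(increments=[{"linear": [0.125, 0.058, 0.034], "angular": [0, 0.499, 0]}, {"linear": [0.125, 0.058, 0.034], "angular": [0, 0.499, 0]}, {"linear": [0.125, 0.058, 0.034], "angular": [0, 0.499, 0]}, {"linear": [0.125, 0.058, 0.034], "angular": [0, 0.499, 0]}, {"linear": [0.125, 0.058, 0.034], "angular": [0, 0.499, 0]}])

```text
time: 1.5
ee_pos: [0.3772, 0.2586, 0.15]
tool_rot: [-1.113, 1.35, -1.349]
contact_force: [0.1, 0.1, 0.7]
width: 0.0399
```

```bash
cat >> h.py <<'E'
def snap(tag,which="both",box=None,k=1):
    for n in("side","top"):
        if which in("both",n):
            c=bot.camera(n);cv2.imwrite(f"pics/{tag}_{n}.png",c["image"][:,:,::-1])
E
python3 - <<'E'
from h import *
go(S(-121,0,77),PS[2]); snap("a1")
from ov import crop
im,_=crop("pics/a1_top.png",120,300,135,285,4);cv2.imwrite("pics/a1t.png",im)
im,_=crop("pics/a1_side.png",165,365,180,330,4);cv2.imwrite("pics/a1s.png",im)
E
```

```text
t 1.5 at [0.3772 0.2586 0.15  ] w 0.0399 F [0.1 0.1 0.7] q [ 0.55 -0.33  2.02  0.    1.46  0.74]
  jaw yaw now -11.0 down [-0.001 -0.    -1.   ]
  -> lin [0.0018 0.073  0.0001] ang [0.001 0.005 0.   ] or [ 0.000e+00 -3.136e+00 -1.000e-03]
```

View pics/a1t.png

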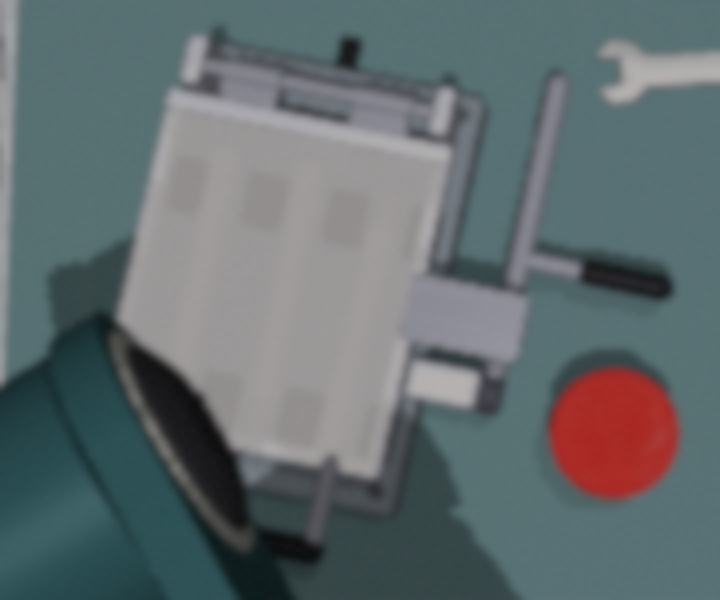

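View pics/a1s.png

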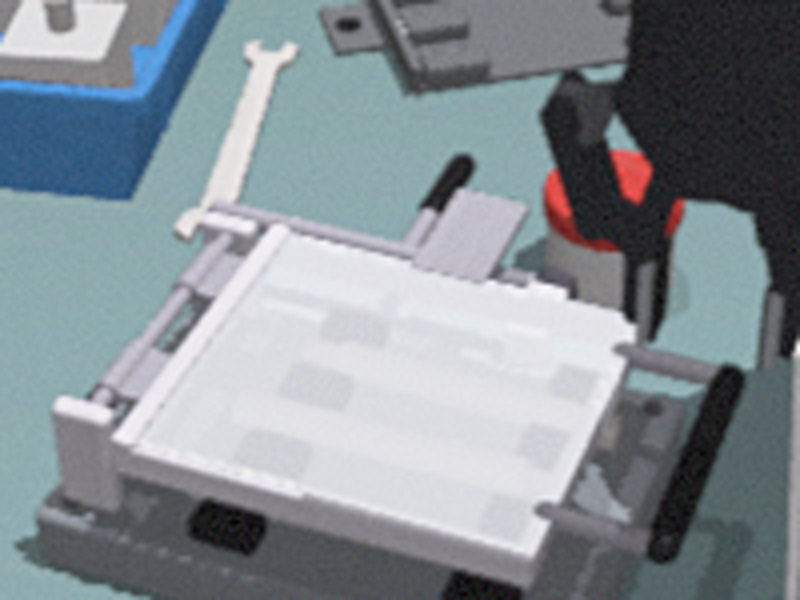

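send_rows(increments=[{"linear": [0.002, 0.035, 0], "angular": [0, 0.005, 0]}, {"linear": [0.002, 0.05, 0], "angular": [0, 0.005, 0]}, {"linear": [0.002, 0.062, 0], "angular": [0, 0.005, 0]}, {"linear": [0.002, 0.073, 0], "angular": [0, 0.005, 0]}, {"linear": [0.002, 0.073, 0], "angular": [0, 0.005, 0]}])

```text
time: 2.1
ee_pos: [0.3761, 0.2566, 0.0763]
tool_rot: [-1.111, 1.353, -1.353]
contact_force: [0.7, 0.5, -0.4]
width: 0.0398
```

Run:
```python
from h import *
go(S(-121,0,77),PS[2]); snap("a2","side")
from ov import crop
im,_=crop("pics/a2_side.png",265,365,230,330,6);cv2.imwrite("pics/a2s.png",im)
```

```text
t 2.1 at [0.3761 0.2566 0.0763] w 0.0398 F [ 0.7  0.5 -0.4] q [ 0.54 -0.28  2.1   0.    1.33  0.74]
  jaw yaw now -11.3 down [-0.001 -0.001 -1.   ]
  -> lin [-0.0003 -0.0007  0.0007] ang [0.001 0.001 0.001] or [ 2.000e-03 -3.141e+00 -2.000e-03]
```

View pics/a2s.png

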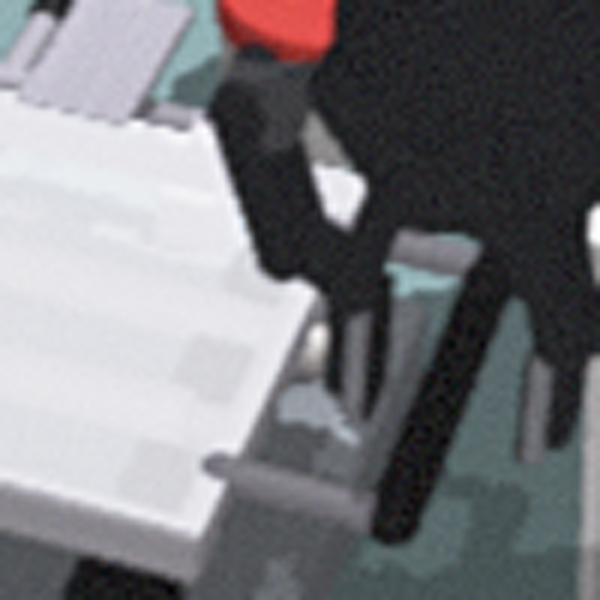

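send_rows(increments=[{"linear": [0, 0, 0]}, {"linear": [0, 0, 0]}, {"linear": [0, 0, 0]}, {"linear": [0, 0, 0]}, {"linear": [0, 0, 0]}], hand=0.005, newtons=40)

```text
validation failed for argument at $.in...
```

```bash
cat >> h.py <<'E'
# flap arc: rows for handle going to angle a (TCP = handle + off)
def arc(angs,zoff,xoff=0,L=236,hx=115,hz=75,y=0,sgn=-1):
    p,r,o=tool();M=r.as_matrix()
    print("t",round(o["time"],2),"at",np.round(p,4),"w",round(o["width"],4),"F",np.round(o["contact_force"],1),"q",np.round(o["joint_positions"],2))
    for a in angs:
        tgt=S(hx+sgn*L*np.cos(a)+xoff,y,hz+L*np.sin(a)+zoff)
        print(round(a,3),np.round(M.T@(tgt-p),3).tolist())
E
python3 - <<'E'
from h import *
arc(np.arange(0.1,0.9,.1),1.5)
E
```

```text
t 2.15 at [0.3765 0.2567 0.0773] w 0.0398 F [-0.4 -0.3  0.3] q [ 0.54 -0.28  2.1  -0.    1.33  0.74]
0.1 [-0.0, -0.023, 0.002]
0.2 [-0.0, -0.046, 0.005]
0.3 [-0.0, -0.069, 0.011]
0.4 [-0.0, -0.091, 0.019]
0.5 [-0.0, -0.112, 0.029]
0.6 [-0.0, -0.133, 0.042]
0.7 [-0.0, -0.151, 0.056]
0.8 [-0.0, -0.169, 0.072]
```

Angular is required too.

send_rows(increments=[{"linear": [0, 0, 0], "angular": [0, 0, 0]}, {"linear": [0, 0, 0], "angular": [0, 0, 0]}, {"linear": [0, 0, 0], "angular": [0, 0, 0]}, {"linear": [0, 0, 0], "angular": [0, 0, 0]}, {"linear": [0, 0, 0], "angular": [0, 0, 0]}], hand=0.005, newtons=40)

```text
time: 2.65
ee_pos: [0.3774, 0.2567, 0.0783]
tool_rot: [-1.107, 1.353, -1.354]
contact_force: [5.6, -0.9, 3.6]
width: 0.0126
```

Run:
```python
from h import *
arc(np.arange(0.1,0.9,.1),1.5)
```

```text
t 2.65 at [0.3774 0.2567 0.0783] w 0.0126 F [ 5.6 -0.9  3.6] q [ 0.54 -0.28  2.09 -0.    1.33  0.74]
0.1 [0.0, -0.022, 0.001]
0.2 [-0.0, -0.045, 0.004]
0.3 [-0.0, -0.068, 0.01]
0.4 [-0.0, -0.09, 0.018]
0.5 [-0.0, -0.111, 0.029]
0.6 [-0.0, -0.131, 0.041]
0.7 [-0.0, -0.15, 0.055]
0.8 [-0.0, -0.167, 0.071]
```

send_rows(increments=[{"linear": [0, -0.022, 0.001], "angular": [0, 0, 0]}, {"linear": [0, -0.045, 0.004], "angular": [0, 0, 0]}, {"linear": [0, -0.068, 0.01], "angular": [0, 0, 0]}, {"linear": [0, -0.09, 0.018], "angular": [0, 0, 0]}, {"linear": [0, -0.111, 0.029], "angular": [0, 0, 0]}, {"linear": [0, -0.131, 0.041], "angular": [0, 0, 0]}, {"linear": [0, -0.15, 0.055], "angular": [0, 0, 0]}, {"linear": [0, -0.167, 0.071], "angular": [0, 0, 0]}])

```text
time: 3.45
ee_pos: [0.4447, 0.2426, 0.2464]
tool_rot: [-1.113, 1.356, -1.351]
contact_force: [-22.8, -4.0, 16.5]
width: 0.0124
```

Run:
```python
from h import *
arc(np.arange(0.8,1.66,.1),1.5)
```

```text
t 3.45 at [0.4447 0.2426 0.2464] w 0.0124 F [-22.8  -4.   16.5] q [ 0.45 -0.25  1.8   0.    1.6   0.65]
0.8 [-0.001, 0.001, 0.002]
0.9 [-0.001, -0.015, 0.02]
1.0 [-0.001, -0.029, 0.039]
1.1 [-0.001, -0.041, 0.059]
1.2 [-0.0, -0.05, 0.081]
1.3 [-0.0, -0.058, 0.103]
1.4 [-0.0, -0.063, 0.126]
1.5 [-0.0, -0.066, 0.15]
1.6 [-0.0, -0.067, 0.173]
```

send_rows(increments=[{"linear": [0, -0.017, 0.018], "angular": [0, 0, 0]}, {"linear": [0, -0.031, 0.037], "angular": [0, 0, 0]}, {"linear": [0, -0.043, 0.058], "angular": [0, 0, 0]}, {"linear": [0, -0.052, 0.08], "angular": [0, 0, 0]}, {"linear": [0, -0.06, 0.103], "angular": [0, 0, 0]}, {"linear": [0, -0.065, 0.126], "angular": [0, 0, 0]}, {"linear": [0, -0.068, 0.15], "angular": [0, 0, 0]}, {"linear": [0, -0.069, 0.17], "angular": [0, 0, 0]}])

```text
time: 4.25
ee_pos: [0.6137, 0.2084, 0.3143]
tool_rot: [-1.109, 1.354, -1.354]
contact_force: [-3.8, -4.9, -1.0]
width: 0.0124
```

Run:
```python
from h import *
arc([1.6,1.62,1.64],1.5)
```

```text
t 4.25 at [0.6137 0.2084 0.3143] w 0.0124 F [-3.8 -4.9 -1. ] q [ 0.29  0.05  1.41 -0.    1.69  0.49]
1.6 [-0.001, 0.002, 0.001]
1.62 [-0.001, 0.002, 0.006]
1.64 [-0.001, 0.002, 0.011]
```

send_rows(increments=[{"linear": [0, 0, 0.006], "angular": [0, 0, 0]}, {"linear": [0, 0, 0.006], "angular": [0, 0, 0]}, {"linear": [0, 0, 0.006], "angular": [0, 0, 0]}])

```text
time: 4.55
ee_pos: [0.6189, 0.2073, 0.3143]
tool_rot: [-1.109, 1.353, -1.355]
contact_force: [-1.6, -5.6, 4.8]
width: 0.0123
```

send_rows(increments=[{"linear": [0, 0, 0], "angular": [0, 0, 0]}, {"linear": [0, 0, 0], "angular": [0, 0, 0]}, {"linear": [0, 0, 0], "angular": [0, 0, 0]}, {"linear": [0, -0.03, 0], "angular": [0, 0, 0]}, {"linear": [0, -0.07, 0], "angular": [0, 0, 0]}, {"linear": [0, -0.07, 0], "angular": [0, 0, 0]}], hand=0.04)

```text
time: 5.15
ee_pos: [0.619, 0.2083, 0.3892]
tool_rot: [-1.102, 1.35, -1.354]
contact_force: [0.6, 0.1, 0.9]
width: 0.0401
```

Run:
```python
from h import *
go(S(53,-184,180),PS[2]); snap("b1")
```

```text
t 5.15 at [0.619  0.2083 0.3892] w 0.0401 F [0.6 0.1 0.9] q [0.29 0.06 1.27 0.   1.8  0.48]
  jaw yaw now -11.3 down [ 0.007  0.002 -1.   ]
  -> lin [ 0.1847  0.2081 -0.0743] ang [-0.006  0.    -0.003] or [-0.005 -3.141  0.01 ]
```

View pics/b1_side.png

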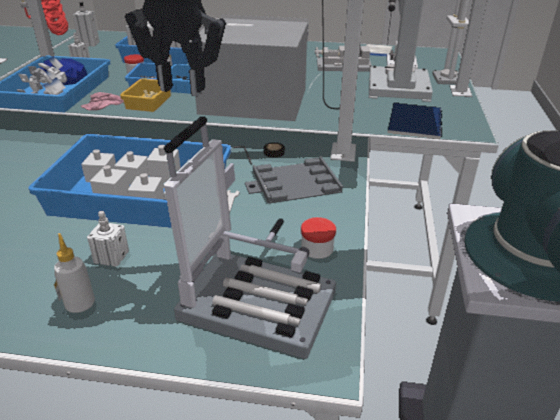

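View pics/b1_top.png

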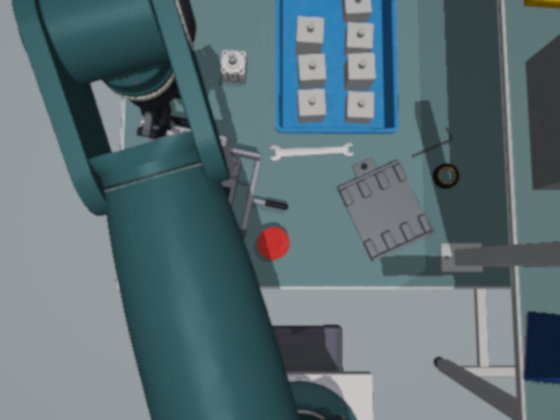

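send_rows(increments=[{"linear": [0.185, 0, -0.074], "angular": [0, 0, 0]}, {"linear": [0.185, 0, -0.074], "angular": [0, 0, 0]}, {"linear": [0.185, 0, -0.074], "angular": [0, 0, 0]}, {"linear": [0.185, 0, -0.074], "angular": [0, 0, 0]}, {"linear": [0.185, 0.15, -0.074], "angular": [-0.006, 0, -0.003]}, {"linear": [0.185, 0.2, -0.074], "angular": [-0.006, 0, -0.003]}, {"linear": [0.185, 0.25, -0.074], "angular": [-0.006, 0, -0.003]}, {"linear": [0.185, 0.25, -0.074], "angular": [-0.006, 0, -0.003]}])

```text
time: 6.05
ee_pos: [0.5088, 0.0411, 0.1801]
tool_rot: [-1.116, 1.358, -1.352]
contact_force: [0.5, 0.2, -0.5]
width: 0.0397
```

Run:
```python
from h import *
go(S(53,-184,42),PS[2]); snap("b2")
from ov import crop
im,_=crop("pics/b2_side.png",165,345,170,320,4);cv2.imwrite("pics/b2s.png",im)
im,_=crop("pics/b2_top.png",100,300,130,280,4);cv2.imwrite("pics/b2t.png",im)
```

```text
t 6.05 at [0.5088 0.0411 0.1801] w 0.0397 F [ 0.5  0.2 -0.5] q [ 0.03 -0.22  1.87 -0.    1.49  0.23]
  jaw yaw now -11.4 down [-0.008 -0.002 -1.   ]
  -> lin [-0.002   0.1381  0.0032] ang [ 0.007 -0.     0.003] or [-0.005  3.141  0.011]
```

View pics/b2s.png

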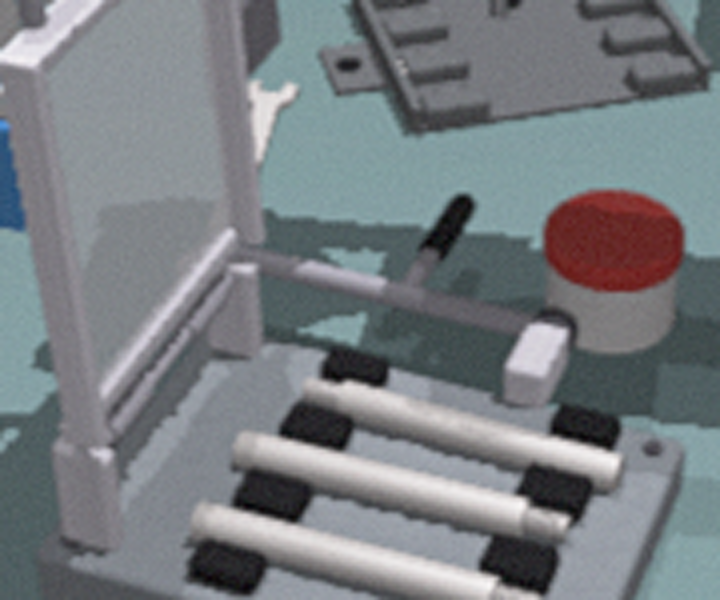

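View pics/b2t.png

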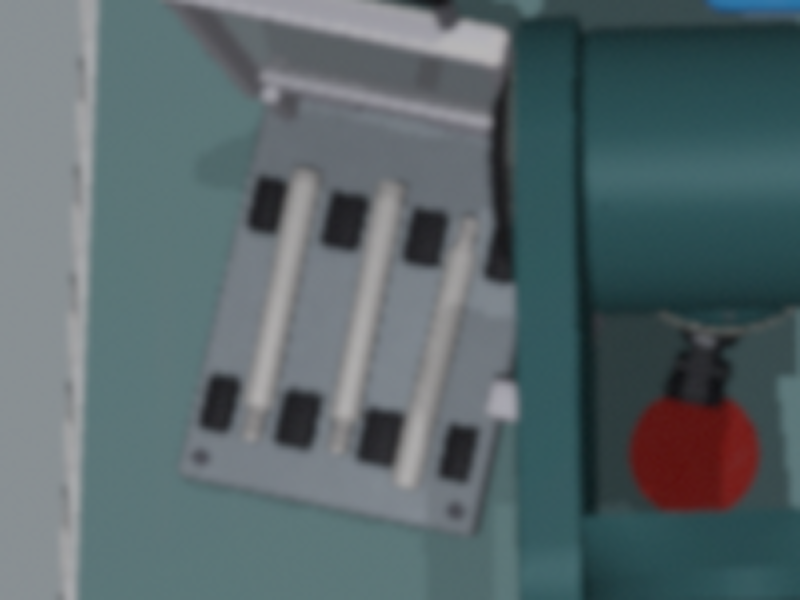

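send_rows(increments=[{"linear": [-0.002, 0.04, 0.003], "angular": [0.007, 0, 0.003]}, {"linear": [-0.002, 0.08, 0.003], "angular": [0.007, 0, 0.003]}, {"linear": [-0.002, 0.08, 0.003], "angular": [0.007, 0, 0.003]}])

```text
time: 6.45
ee_pos: [0.511, 0.0424, 0.1005]
tool_rot: [-1.113, 1.357, -1.352]
contact_force: [0.1, -0.4, -0.0]
width: 0.0398
```

Run:
```python
from h import *
go(S(53,-184,42),PS[2]); snap("b3","side")
from ov import crop
im,_=crop("pics/b3_side.png",225,345,150,270,5);cv2.imwrite("pics/b3s.png",im)
```

```text
t 6.45 at [0.511  0.0424 0.1005] w 0.0398 F [ 0.1 -0.4 -0. ] q [ 0.03 -0.16  1.96 -0.    1.35  0.23]
  jaw yaw now -11.3 down [-0.005 -0.    -1.   ]
  -> lin [0.0001 0.0585 0.0006] ang [0.005 0.    0.001] or [ 2.000e-03 -3.141e+00 -7.000e-03]
```

View pics/b3s.png

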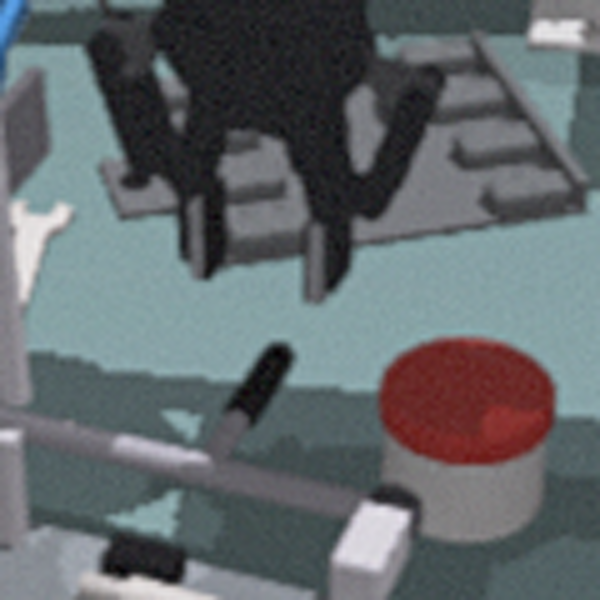

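send_rows(increments=[{"linear": [0, 0.03, 0.0005], "angular": [0.005, 0, 0.001]}, {"linear": [0, 0.045, 0.0005], "angular": [0.005, 0, 0.001]}, {"linear": [0, 0.058, 0.0005], "angular": [0.005, 0, 0.001]}, {"linear": [0, 0.058, 0.0005], "angular": [0.005, 0, 0.001]}])

```text
time: 6.9
ee_pos: [0.513, 0.0423, 0.045]
tool_rot: [-1.105, 1.35, -1.356]
contact_force: [-0.4, 0.4, 0.6]
width: 0.0399
```

send_rows(increments=[{"linear": [0, 0, 0], "angular": [0, 0, 0]}, {"linear": [0, 0, 0], "angular": [0, 0, 0]}, {"linear": [0, 0, 0], "angular": [0, 0, 0]}, {"linear": [0, 0, 0], "angular": [0, 0, 0]}, {"linear": [0, 0, 0], "angular": [0, 0, 0]}], hand=0.005)

```text
time: 7.4
ee_pos: [0.5111, 0.043, 0.0458]
tool_rot: [-1.108, 1.354, -1.353]
contact_force: [-27.5, 7.5, 13.3]
width: 0.0123
```

Run:
```python
from h import *
arc(np.linspace(.873/8,.873,8),2,L=75,hx=-22,hz=40,y=-184,sgn=1)
```

```text
t 7.4 at [0.5111 0.043  0.0458] w 0.0123 F [-27.5   7.5  13.3] q [ 0.03 -0.11  2.    0.    1.24  0.23]
0.109 [0.001, -0.004, -0.0]
0.218 [0.001, -0.012, -0.001]
0.327 [0.001, -0.02, -0.004]
0.436 [0.001, -0.028, -0.007]
0.546 [0.001, -0.035, -0.011]
0.655 [0.001, -0.042, -0.015]
0.764 [0.001, -0.048, -0.02]
0.873 [0.001, -0.054, -0.026]
```

send_rows(increments=[{"linear": [0, -0.008, -0.002], "angular": [0, 0, 0]}, {"linear": [0, -0.016, -0.003], "angular": [0, 0, 0]}, {"linear": [0, -0.024, -0.006], "angular": [0, 0, 0]}, {"linear": [0, -0.032, -0.009], "angular": [0, 0, 0]}, {"linear": [0, -0.039, -0.013], "angular": [0, 0, 0]}, {"linear": [0, -0.046, -0.018], "angular": [0, 0, 0]}, {"linear": [0, -0.052, -0.023], "angular": [0, 0, 0]}, {"linear": [0, -0.057, -0.028], "angular": [0, 0, 0]}])

```text
time: 8.2
ee_pos: [0.4875, 0.0476, 0.1053]
tool_rot: [-1.098, 1.343, -1.36]
contact_force: [14.2, -0.7, 4.4]
width: 0.0122
```

Run:
```python
from h import *
arc([.7,.8,.873,.9],3,L=75,hx=-22,hz=40,y=-184,sgn=1); snap("b4","side")
from ov import crop
im,_=crop("pics/b4_side.png",165,345,120,270,4);cv2.imwrite("pics/b4s.png",im)
```

```text
t 8.2 at [0.4875 0.0476 0.1053] w 0.0122 F [14.2 -0.7  4.4] q [ 0.05 -0.23  2.01 -0.    1.35  0.24]
0.7 [0.001, 0.014, 0.007]
0.8 [0.001, 0.008, 0.001]
0.873 [0.001, 0.005, -0.003]
0.9 [0.001, 0.003, -0.004]
```

View pics/b4s.png

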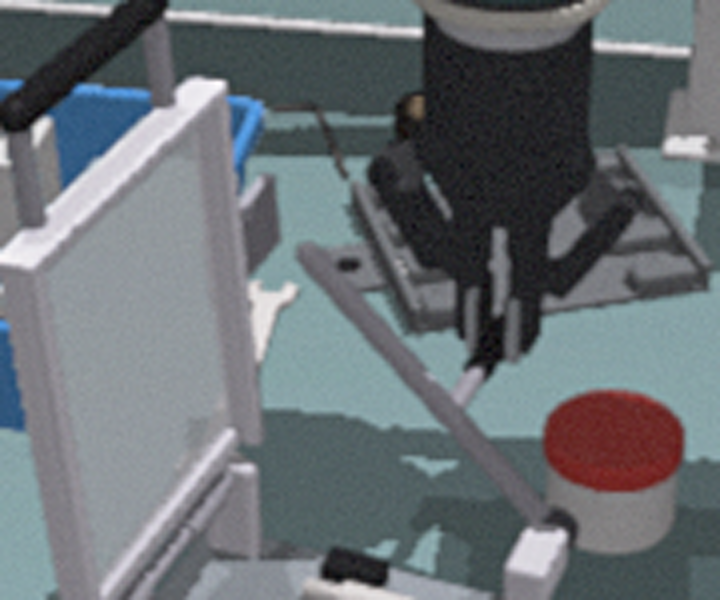

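send_rows(increments=[{"linear": [0, -0.002, -0.003], "angular": [0, 0, 0]}, {"linear": [0, -0.004, -0.006], "angular": [0, 0, 0]}, {"linear": [0, -0.004, -0.006], "angular": [0, 0, 0]}])

```text
time: 8.55
ee_pos: [0.4832, 0.0485, 0.1095]
tool_rot: [-1.095, 1.34, -1.362]
contact_force: [28.7, -3.9, 0.4]
width: 0.0123
```

Run:
```python
from h import *
arc([.7,.8,.873,.9],3,L=75,hx=-22,hz=40,y=-184,sgn=1); snap("b5","side")
# bar angle: measure in side view
f=lambda a,r:S(-22+r*np.cos(a),-120,40+r*np.sin(a))
for a in(.75,.8,.85,.873): print(a,proj("side",f(a,0.172*1000)),proj("side",f(a,0)))
from ov import crop
im,_=crop("pics/b5_side.png",225,325,160,270,5);cv2.imwrite("pics/b5s.png",im)
```

```text
t 8.55 at [0.4832 0.0485 0.1095] w 0.0123 F [28.7 -3.9  0.4] q [ 0.05 -0.25  2.01 -0.    1.36  0.25]
0.7 [0.001, 0.018, 0.011]
0.8 [0.001, 0.013, 0.006]
0.873 [0.001, 0.009, 0.002]
0.9 [0.001, 0.008, 0.0]
0.75 [[238.29371353 186.75383133]] [[302.96367212 253.14630353]]
0.8 [[241.23728372 184.44838098]] [[302.96367212 253.14630353]]
0.85 [[244.37521802 182.29658569]] [[302.96367212 253.14630353]]
0.873 [[245.88240662 181.36076056]] [[302.96367212 253.14630353]]
```

View pics/b5s.png

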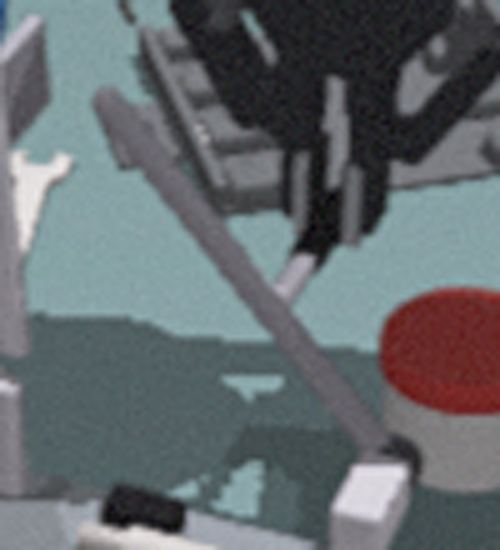

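send_rows(increments=[{"linear": [0, 0, 0.003], "angular": [0, 0, 0]}, {"linear": [0, 0, 0.003], "angular": [0, 0, 0]}, {"linear": [0, 0, 0.003], "angular": [0, 0, 0]}, {"linear": [0, -0.02, 0.003], "angular": [0, 0, 0]}, {"linear": [0, -0.06, 0.003], "angular": [0, 0, 0]}, {"linear": [0, -0.16, 0.003], "angular": [0, 0, 0]}, {"linear": [0, -0.28, 0.003], "angular": [0, 0, 0]}, {"linear": [0, -0.28, 0.003], "angular": [0, 0, 0]}], hand=0.04)

```text
time: 9.4
ee_pos: [0.4804, 0.0485, 0.3183]
tool_rot: [-1.104, 1.349, -1.356]
contact_force: [0.3, -0.2, 0.6]
width: 0.0403
```

Run:
```python
from h import *
go(S(127,0,390),PS[2]);
```

```text
t 9.4 at [0.4804 0.0485 0.3183] w 0.0403 F [ 0.3 -0.2  0.6] q [ 0.05 -0.32  1.73 -0.    1.72  0.25]
  jaw yaw now -11.3 down [ 0.006 -0.    -1.   ]
  -> lin [-0.184  -0.0709  0.106 ] ang [-0.006  0.    -0.001] or [-1.000e-03 -3.142e+00  9.000e-03]
```

send_rows(increments=[{"linear": [0, -0.06, 0], "angular": [0, 0, 0]}, {"linear": [0, -0.08, 0], "angular": [0, 0, 0]}, {"linear": [-0.184, -0.072, 0.106], "angular": [0, 0, 0]}, {"linear": [-0.184, -0.072, 0.106], "angular": [-0.006, 0, 0]}, {"linear": [-0.184, -0.072, 0.106], "angular": [-0.006, 0, 0]}, {"linear": [-0.184, -0.072, 0.106], "angular": [-0.006, 0, 0]}, {"linear": [-0.184, -0.072, 0.106], "angular": [-0.006, 0, 0]}, {"linear": [-0.184, -0.072, 0.106], "angular": [-0.006, 0, 0]}])

```text
time: 10.2
ee_pos: [0.6213, 0.2093, 0.3873]
tool_rot: [-1.112, 1.354, -1.351]
contact_force: [-0.3, -0.4, -0.5]
width: 0.0402
```

Run:
```python
from h import *
go(S(127,0,314),PS[2]); snap("c1","side")
f=lambda a,y:S(115-236*np.cos(a),y,75+236*np.sin(a))
for a in(1.5,1.6,1.62,1.64): print(a,proj("side",f(a,50)),proj("side",f(a,-50)))
from ov import crop
im,_=crop("pics/c1_side.png",140,240,60,180,5);cv2.imwrite("pics/c1s.png",im)
```

```text
t 10.2 at [0.6213 0.2093 0.3873] w 0.0402 F [-0.3 -0.4 -0.5] q [0.29 0.07 1.27 0.   1.81 0.48]
  jaw yaw now -11.3 down [-0.002  0.    -1.   ]
  -> lin [ 0.0015  0.0733 -0.0009] ang [0.002 0.002 0.   ] or [ 0.    -3.14  -0.004]
1.5 [[186.51813611 153.18787997]] [[218.619885  124.1251226]]
1.6 [[171.29838968 150.0056546 ]] [[204.64821433 121.49114673]]
1.62 [[168.3116931  149.55918221]] [[201.89623213 121.14029401]]
1.64 [[165.34818494 149.17592014]] [[199.16206828 120.84794942]]
```

View pics/c1s.png

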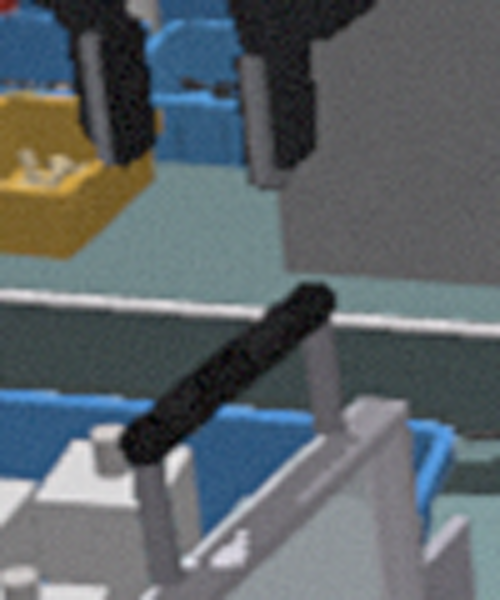

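send_rows(increments=[{"linear": [0.0015, 0.035, -0.002], "angular": [0.002, 0.002, 0]}, {"linear": [0.0015, 0.06, -0.002], "angular": [0.002, 0.002, 0]}, {"linear": [0.0015, 0.074, -0.002], "angular": [0.002, 0.002, 0]}, {"linear": [0.0015, 0.074, -0.002], "angular": [0.002, 0.002, 0]}])

```text
time: 10.65
ee_pos: [0.6177, 0.2061, 0.314]
tool_rot: [-1.107, 1.355, -1.356]
contact_force: [-0.2, -0.4, -0.2]
width: 0.0402
```

send_rows(increments=[{"linear": [0, 0, 0], "angular": [0, 0, 0]}, {"linear": [0, 0, 0], "angular": [0, 0, 0]}, {"linear": [0, 0, 0], "angular": [0, 0, 0]}, {"linear": [0, 0, 0], "angular": [0, 0, 0]}, {"linear": [0, 0, 0], "angular": [0, 0, 0]}], hand=0.005)

```text
time: 11.15
ee_pos: [0.6189, 0.2068, 0.317]
tool_rot: [-1.103, 1.352, -1.356]
contact_force: [-0.7, -2.0, 6.8]
width: 0.0125
```

Run:
```python
from h import *
arc([1.64,1.6,1.55,1.5,1.45,1.42,1.39,1.37],2.5)
```

```text
t 11.15 at [0.6189 0.2068 0.317 ] w 0.0125 F [-0.7 -2.   6.8] q [ 0.28  0.05  1.4  -0.    1.69  0.48]
1.64 [-0.001, 0.004, 0.005]
1.6 [-0.001, 0.004, -0.004]
1.55 [-0.001, 0.004, -0.016]
1.5 [-0.001, 0.004, -0.028]
1.45 [-0.001, 0.005, -0.04]
1.42 [-0.001, 0.006, -0.047]
1.39 [-0.001, 0.007, -0.054]
1.37 [-0.001, 0.008, -0.058]
```

send_rows(increments=[{"linear": [0, 0, -0.008], "angular": [0, 0, 0]}, {"linear": [0, 0, -0.016], "angular": [0, 0, 0]}, {"linear": [0, 0, -0.024], "angular": [0, 0, 0]}, {"linear": [0, 0.001, -0.032], "angular": [0, 0, 0]}, {"linear": [0, 0.001, -0.04], "angular": [0, 0, 0]}, {"linear": [0, 0.002, -0.047], "angular": [0, 0, 0]}, {"linear": [0, 0.002, -0.052], "angular": [0, 0, 0]}, {"linear": [0, 0.003, -0.056], "angular": [0, 0, 0]}])

```text
time: 11.95
ee_pos: [0.5641, 0.2183, 0.3127]
tool_rot: [-1.103, 1.352, -1.356]
contact_force: [16.1, -0.8, 7.5]
width: 0.012
```

Run:
```python
from h import *
arc([1.42,1.39,1.37],2.5); snap("c2","side")
from ov import crop
im,_=crop("pics/c2_side.png",150,320,120,270,4);cv2.imwrite("pics/c2s.png",im)
```

```text
t 11.95 at [0.5641 0.2183 0.3127] w 0.012 F [16.1 -0.8  7.5] q [ 0.33 -0.05  1.51 -0.    1.68  0.53]
1.42 [-0.001, 0.002, 0.009]
1.39 [-0.001, 0.003, 0.002]
1.37 [-0.001, 0.004, -0.002]
```

View pics/c2s.png

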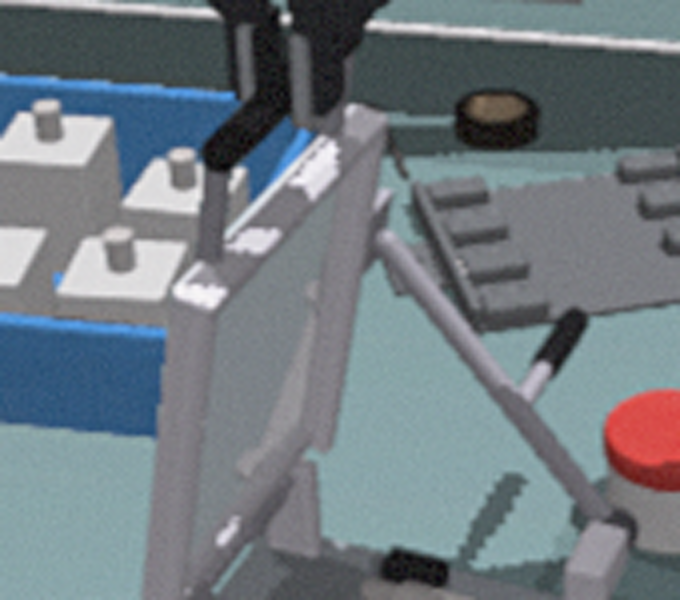

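send_rows(increments=[{"linear": [0, 0, 0.002], "angular": [0, 0, 0]}, {"linear": [0, 0, 0.002], "angular": [0, 0, 0]}, {"linear": [0, 0, 0.002], "angular": [0, 0, 0]}, {"linear": [0, -0.03, 0.002], "angular": [0, 0, 0]}, {"linear": [0, -0.06, 0.002], "angular": [0, 0, 0]}, {"linear": [0, -0.08, 0.002], "angular": [0, 0, 0]}, {"linear": [0, -0.08, 0.002], "angular": [0, 0, 0]}, {"linear": [0, -0.08, 0.002], "angular": [0, 0, 0]}], hand=0.04)

```text
time: 12.8
ee_pos: [0.5655, 0.2177, 0.3912]
tool_rot: [-1.106, 1.354, -1.355]
contact_force: [0.1, -0.9, 0.4]
width: 0.0398
```

Run:
```python
from h import *
snap("c3")
f=lambda a,y:S(115-236*np.cos(a),y,75+236*np.sin(a))
for a in(1.2,1.3,1.39,1.45): print(a,proj("side",f(a,50)),proj("side",f(a,-50)))
go(S(0,45,150),PS[2]+np.pi/2)
from ov import crop
im,_=crop("pics/c3_side.png",150,340,120,330,3);cv2.imwrite("pics/c3s.png",im)
im,_=crop("pics/c3_top.png",100,300,130,280,4);cv2.imwrite("pics/c3t.png",im)
```

```text
1.2 [[233.03287948 171.95862938]] [[260.86878153 140.60268447]]
1.3 [[217.63436461 164.22579427]] [[246.94949865 133.73232262]]
1.39 [[203.60517984 158.50296318]] [[234.21247915 128.70575147]]
1.45 [[194.25811174 155.37046564]] [[225.69435553 125.99047244]]
t 12.9 at [0.5654 0.2177 0.3903] w 0.04 F [ 0.1  0.7 -0.1] q [ 0.33 -0.04  1.37 -0.    1.81  0.53]
  jaw yaw now -11.5 down [ 0.  0. -1.]
  -> lin [-0.0461  0.2403 -0.0717] ang [-0.     1.569 -0.   ] or [-0.    -1.573  0.   ]
```

View pics/c3s.png

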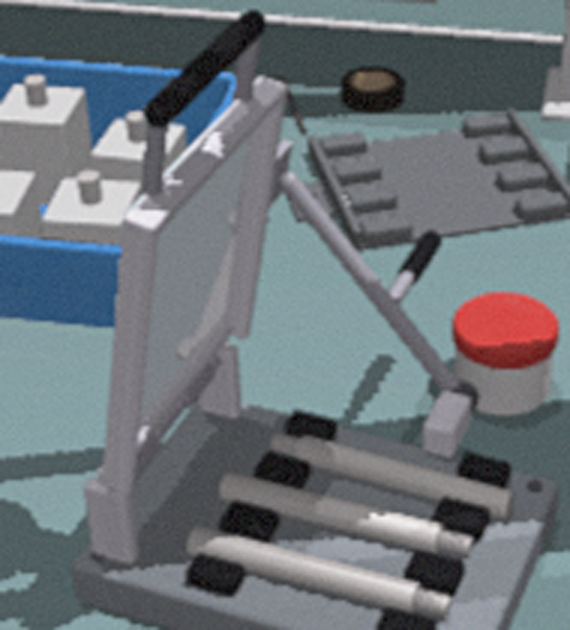

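View pics/c3t.png

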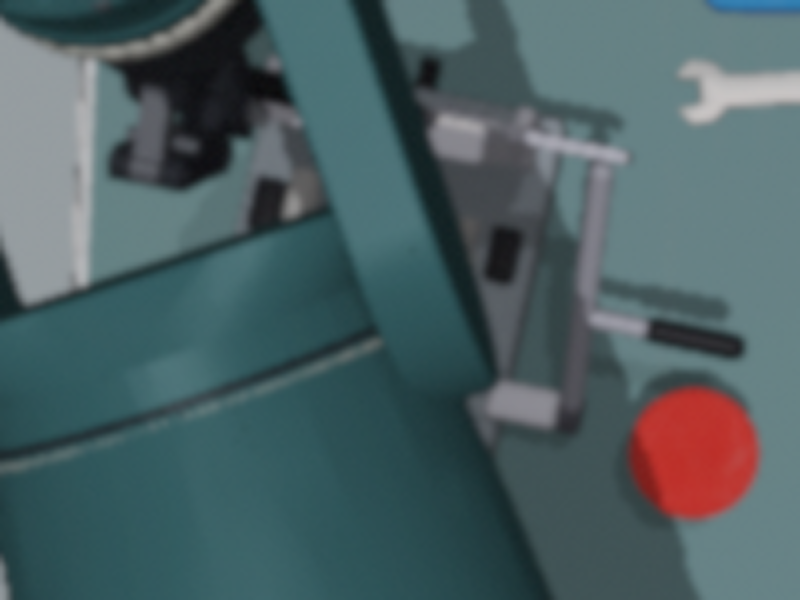

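Run:
```python
from h import *
c,s=np.cos(PS[2]),np.sin(PS[2])
def inv(P): d=P[:2]-np.array(PS[:2]);return np.round(1000*np.array([c*d[0]+s*d[1],-s*d[0]+c*d[1]]),1)
for a,b in(((306,168),(253,442)),((391,180),(339,455)),((468,214),(404,488))):
    P=[unproj("top",(100+u/4-.375,130+v/4-.375),.038) for u,v in(a,b)];print([inv(p) for p in P],inv((P[0]+P[1])/2))
for a,b in(((240,445),(568,527)),((308,385),(618,470))):
    P=[unproj("side",(165+u/4-.375,170+v/4-.375),.040) for u,v in(a,b)];print([inv(p) for p in P],inv((P[0]+P[1])/2))
```

```text
[array([79.2, 48.9]), array([-71.2,  44. ])] [ 4.  46.4]
[array([82. ,  2.4]), array([-68.9,  -2.5])] [ 6.5 -0.1]
[array([ 72. , -42.4]), array([-79.2, -40.2])] [ -3.6 -41.3]
[array([81.5, -0.2]), array([-66.9,  -2.2])] [ 7.3 -1.2]
[array([ 70., -47.]), array([-76.5, -42.3])] [ -3.2 -44.6]
```

send_rows(increments=[{"linear": [-0.046, 0, -0.1], "angular": [0, -0.8, 0]}, {"linear": [-0.046, 0, -0.1], "angular": [0, -0.8, 0]}, {"linear": [-0.046, 0, -0.1], "angular": [0, -0.8, 0]}, {"linear": [-0.046, 0, -0.1], "angular": [0, -0.8, 0]}, {"linear": [-0.046, 0.15, -0.08], "angular": [0, -0.8, 0]}, {"linear": [-0.046, 0.15, -0.072], "angular": [0, -1.2, 0]}, {"linear": [-0.046, 0.15, -0.072], "angular": [0, -1.2, 0]}, {"linear": [-0.046, 0.15, -0.072], "angular": [0, -1.2, 0]}], hand=0.032)

```text
time: 13.7
ee_pos: [0.5029, 0.2758, 0.2331]
tool_rot: [-1.531, 0.448, -0.438]
contact_force: [-0.3, 0.6, 0.6]
width: 0.0318
```

Run:
```python
from h import *
go(S(0,45,100),PS[2]+np.pi/2)
```

```text
t 13.7 at [0.5029 0.2758 0.2331] w 0.0318 F [-0.3  0.6  0.6] q [ 0.46 -0.1   1.68 -0.    1.57 -0.55]
  jaw yaw now 57.6 down [-0.007 -0.004 -1.   ]
  -> lin [0.0011 0.1331 0.0029] ang [ 0.007 -0.367 -0.005] or [0.007 2.775 0.009]
```

send_rows(increments=[{"linear": [0.001, 0.04, 0.005], "angular": [0.007, -0.367, -0.005]}, {"linear": [0.001, 0.09, 0.005], "angular": [0.007, -0.367, -0.005]}, {"linear": [0.001, 0.133, 0.006], "angular": [0.007, -0.367, -0.005]}, {"linear": [0.001, 0.133, 0.006], "angular": [0.007, -0.367, -0.005]}])

```text
time: 14.1
ee_pos: [0.5057, 0.2803, 0.1018]
tool_rot: [-1.564, 0.159, -0.159]
contact_force: [-0.6, -0.7, 0.8]
width: 0.0315
```

Run:
```python
from h import *
go(S(4,45,50),PS[2]+np.pi/2)
snap("d1")
from ov import crop
im,_=crop("pics/d1_side.png",190,310,190,340,4);cv2.imwrite("pics/d1s.png",im)
im,_=crop("pics/d1_top.png",100,300,130,280,4);cv2.imwrite("pics/d1t.png",im)
```

```text
t 14.1 at [0.5057 0.2803 0.1018] w 0.0315 F [-0.6 -0.7  0.8] q [ 0.46 -0.02  1.82  0.    1.34 -0.91]
  jaw yaw now 78.4 down [ 0.     0.001 -1.   ]
  -> lin [ 0.0033  0.0518 -0.0034] ang [-0.001 -0.005 -0.   ] or [ 0.000e+00  3.137e+00 -1.000e-03]
```

View pics/d1s.png

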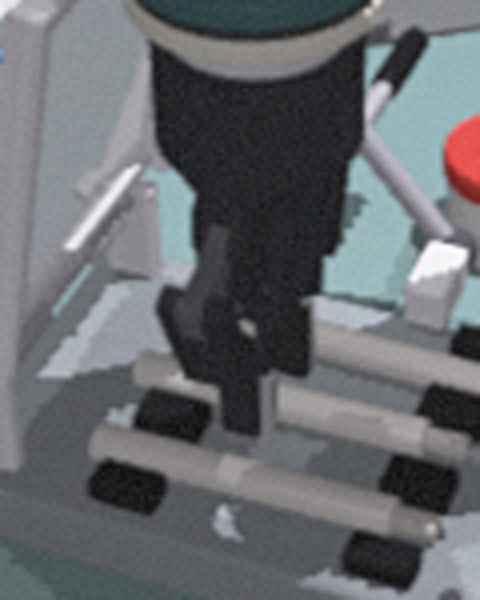

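View pics/d1t.png

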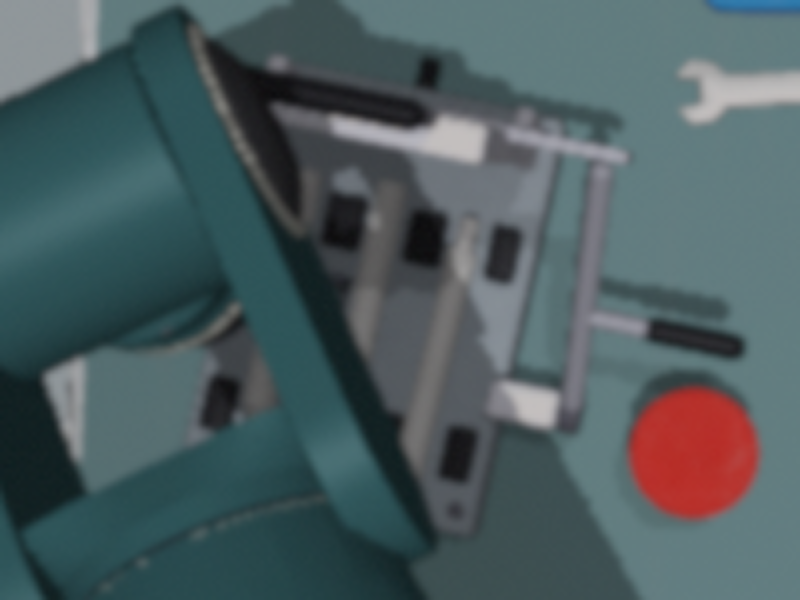

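View pics/d1_side.png

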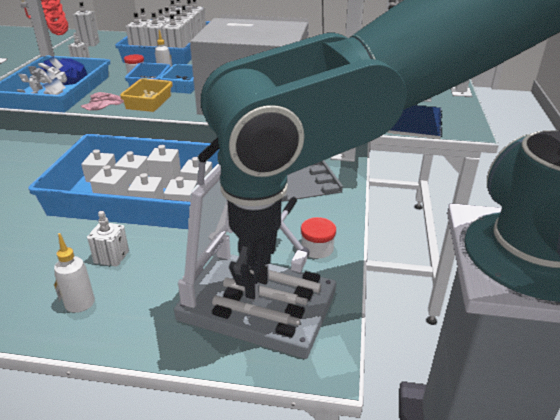

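Run:
```python
from h import *
go(S(-17,45,50),PS[2]+np.pi/2)
```

```text
t 14.2 at [0.5085 0.2816 0.1091] w 0.0319 F [ 0.8 -0.1  0.7] q [ 0.46 -0.02  1.81  0.    1.34 -0.9 ]
  jaw yaw now 78.2 down [ 0.008  0.005 -1.   ]
  -> lin [-0.0206  0.0589 -0.0058] ang [-0.006 -0.008  0.007] or [-0.011  3.133 -0.009]
```

send_rows(increments=[{"linear": [-0.02, 0, -0.005], "angular": [-0.003, -0.005, 0.003]}, {"linear": [-0.02, 0, -0.005], "angular": [-0.003, -0.005, 0.003]}, {"linear": [-0.02, 0, -0.005], "angular": [-0.003, -0.005, 0.003]}])

```text
time: 14.5
ee_pos: [0.489, 0.2814, 0.1113]
tool_rot: [-1.56, 0.15, -0.164]
contact_force: [-0.5, 0.6, 1.1]
width: 0.0319
```

Run:
```python
from h import *
for i in range(3):
    go(S(-17,45,50),PS[2]+np.pi/2); bot.camera("side")
```

```text
t 14.5 at [0.489  0.2814 0.1113] w 0.0319 F [-0.5  0.6  1.1] q [ 0.48 -0.06  1.85 -0.    1.34 -0.89]
  jaw yaw now 78.5 down [ 0.009  0.004 -1.   ]
  -> lin [-0.0016  0.0612 -0.0016] ang [-0.006 -0.002  0.008] or [-0.013  3.14  -0.01 ]
t 14.55 at [0.4891 0.2813 0.1107] w 0.032 F [ 0.5 -0.7  0.5] q [ 0.48 -0.06  1.85 -0.    1.34 -0.89]
  jaw yaw now 78.6 down [ 0.009  0.004 -1.   ]
  -> lin [-0.0017  0.0607 -0.0015] ang [-0.006 -0.002  0.008] or [-0.012  3.14  -0.009]
t 14.6 at [0.489  0.2812 0.1102] w 0.0322 F [-0.5 -0.1 -0.1] q [ 0.48 -0.06  1.85 -0.    1.34 -0.89]
  jaw yaw now 78.6 down [ 0.008  0.004 -1.   ]
  -> lin [-0.0016  0.0602 -0.0013] ang [-0.005 -0.002  0.007] or [-0.011  3.14  -0.008]
```

send_rows(increments=[{"linear": [-0.002, 0.02, -0.001], "angular": [-0.005, -0.002, 0.007]}, {"linear": [-0.002, 0.035, -0.001], "angular": [-0.005, -0.002, 0.007]}, {"linear": [-0.002, 0.04, -0.001], "angular": [-0.005, -0.002, 0.007]}, {"linear": [-0.002, 0.04, -0.001], "angular": [-0.005, -0.002, 0.007]}, {"linear": [-0.002, 0.04, -0.001], "angular": [-0.005, -0.002, 0.007]}, {"linear": [-0.002, 0.04, -0.001], "angular": [-0.005, -0.002, 0.007]}])

```text
time: 15.25
ee_pos: [0.4865, 0.2806, 0.0691]
tool_rot: [-1.566, 0.155, -0.154]
contact_force: [-0.1, -0.2, -0.8]
width: 0.0318
```

Run:
```python
from h import *
for i in range(2):
    go(S(-17,45,50),PS[2]+np.pi/2); snap("d2","side")
from ov import crop
im,_=crop("pics/d2_side.png",160,310,90,340,2.4);cv2.imwrite("pics/d2s.png",im)
```

```text
t 15.25 at [0.4865 0.2806 0.0691] w 0.0318 F [-0.1 -0.2 -0.8] q [ 0.48 -0.02  1.88  0.    1.28 -0.9 ]
  jaw yaw now 78.7 down [-0.001 -0.    -1.   ]
  -> lin [0.0012 0.0191 0.0001] ang [ 0.001  0.001 -0.001] or [-2.00e-03 -3.14e+00 -1.00e-03]
t 15.3 at [0.4865 0.2806 0.0691] w 0.0321 F [-0.8 -1.2 -0.3] q [ 0.48 -0.02  1.88  0.    1.28 -0.9 ]
  jaw yaw now 78.7 down [-0.001 -0.    -1.   ]
  -> lin [0.0012 0.0191 0.0001] ang [ 0.001  0.001 -0.001] or [-2.00e-03 -3.14e+00 -1.00e-03]
```

View pics/d2s.png

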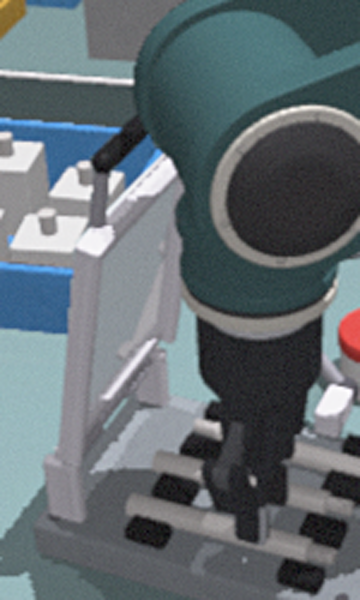

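send_rows(increments=[{"linear": [0.001, 0.007, 0], "angular": [0, 0, 0]}, {"linear": [0.001, 0.014, 0], "angular": [0, 0, 0]}, {"linear": [0.001, 0.019, 0], "angular": [0, 0, 0]}, {"linear": [0.001, 0.019, 0], "angular": [0, 0, 0]}, {"linear": [0.001, 0.019, 0], "angular": [0, 0, 0]}])

```text
time: 15.85
ee_pos: [0.4871, 0.2802, 0.0493]
tool_rot: [-1.566, 0.156, -0.153]
contact_force: [0.7, -0.6, 0.0]
width: 0.0318
```

send_rows(increments=[{"linear": [0, 0, 0], "angular": [0, 0, 0]}, {"linear": [0, 0, 0], "angular": [0, 0, 0]}, {"linear": [0, 0, 0], "angular": [0, 0, 0]}, {"linear": [0, 0, 0], "angular": [0, 0, 0]}, {"linear": [0, 0, 0], "angular": [0, 0, 0]}], hand=0.005, newtons=70)

```text
time: 16.35
ee_pos: [0.4874, 0.2804, 0.0501]
tool_rot: [-1.566, 0.155, -0.154]
contact_force: [-0.1, 1.1, 5.6]
width: 0.0142
```

Run:
```python
from h import *
go(S(-17,45,50),PS[2]+np.pi/2); snap("d3","side")
from ov import crop
im,_=crop("pics/d3_side.png",210,310,250,340,6);cv2.imwrite("pics/d3s.png",im)
```

```text
t 16.35 at [0.4874 0.2804 0.0501] w 0.0142 F [-0.1  1.1  5.6] q [ 0.48 -0.    1.89  0.    1.25 -0.9 ]
  jaw yaw now 78.7 down [-0.001 -0.    -1.   ]
  -> lin [0.0002 0.0001 0.0001] ang [ 0.     0.001 -0.001] or [-2.00e-03 -3.14e+00 -1.00e-03]
```

View pics/d3s.png

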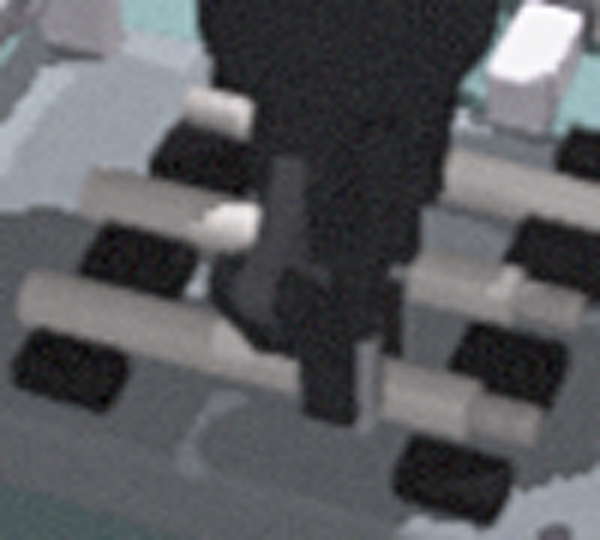

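send_rows(increments=[{"linear": [0, -0.015, 0], "angular": [0, 0, 0]}, {"linear": [0, -0.03, 0], "angular": [0, 0, 0]}, {"linear": [-0.03, -0.035, 0], "angular": [0, 0, 0]}, {"linear": [-0.07, -0.04, 0], "angular": [0, 0, 0]}, {"linear": [-0.07, -0.08, 0], "angular": [0, 0, 0]}, {"linear": [-0.07, -0.12, 0], "angular": [0, 0, 0]}, {"linear": [-0.07, -0.16, 0], "angular": [0, 0, 0]}, {"linear": [-0.07, -0.17, 0], "angular": [0, 0, 0]}])

```text
time: 17.2
ee_pos: [0.4196, 0.2945, 0.2258]
tool_rot: [-1.562, 0.151, -0.157]
contact_force: [-0.4, -0.6, -2.8]
width: 0.0143
```

Run:
```python
from h import *
go(TRY(21,-45,200),PT[2]+np.pi/2); snap("d4")
```

```text
t 17.2 at [0.4196 0.2945 0.2258] w 0.0143 F [-0.4 -0.6 -2.8] q [ 0.56 -0.24  1.82  0.    1.56 -0.81]
  jaw yaw now 78.7 down [ 0.004  0.003 -1.   ]
  -> lin [ 0.2207  0.0248 -0.4869] ang [-0.002 -0.631  0.004] or [-0.006  2.511 -0.003]
```

View pics/d4_side.png

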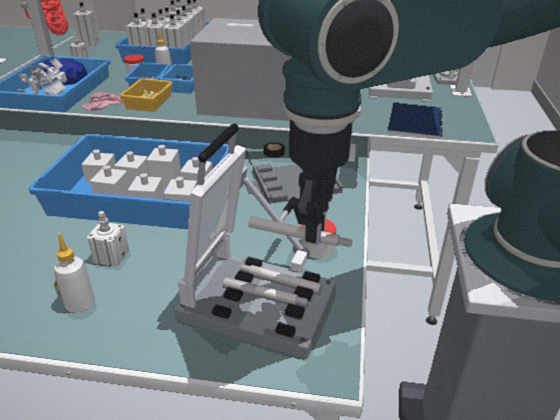

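View pics/d4_top.png

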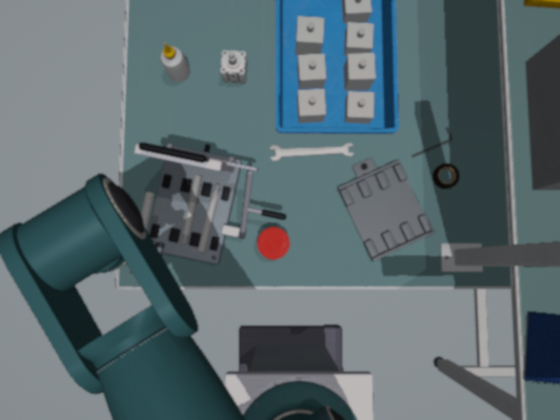

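send_rows(increments=[{"linear": [0.16, 0, -0.36], "angular": [0, 1.2, 0]}, {"linear": [0.16, 0, -0.36], "angular": [0, 1.2, 0]}, {"linear": [0.16, 0, -0.36], "angular": [0, 1.2, 0]}, {"linear": [0.16, 0, -0.36], "angular": [0, 1.2, 0]}, {"linear": [0.16, 0, -0.36], "angular": [0, 1.2, 0]}, {"linear": [0.16, 0, -0.36], "angular": [0, 1.2, 0]}, {"linear": [0.16, 0, -0.36], "angular": [0, 1.2, 0]}, {"linear": [0.16, 0, -0.36], "angular": [0, 1.2, 0]}])

```text
time: 18.1
ee_pos: [0.5048, -0.0927, 0.2181]
tool_rot: [-1.287, 1.088, -1.083]
contact_force: [-0.1, 0.9, -2.5]
width: 0.014
```

Run:
```python
from h import *
go(TRY(21,-45,150),PT[2]+np.pi/2)
```

```text
t 18.1 at [ 0.5048 -0.0927  0.2181] w 0.014 F [-0.1  0.9 -2.5] q [-0.23 -0.23  1.82 -0.    1.55 -0.4 ]
  jaw yaw now 9.6 down [-0.004 -0.    -1.   ]
  -> lin [0.1374 0.068  0.0138] ang [0.004 1.304 0.002] or [ 0.003 -1.838 -0.004]
```

send_rows(increments=[{"linear": [0.137, 0, 0.014], "angular": [0, 1.304, 0]}, {"linear": [0.137, 0, 0.014], "angular": [0, 1.304, 0]}, {"linear": [0.137, 0, 0.014], "angular": [0, 1.304, 0]}, {"linear": [0.137, 0.03, 0.014], "angular": [0, 1.304, 0]}, {"linear": [0.137, 0.05, 0.014], "angular": [0, 1.304, 0]}, {"linear": [0.137, 0.068, 0.014], "angular": [0, 1.304, 0]}, {"linear": [0.137, 0.068, 0.014], "angular": [0, 1.304, 0]}, {"linear": [0.137, 0.068, 0.014], "angular": [0, 1.304, 0]}])

```text
time: 18.9
ee_pos: [0.5417, -0.2225, 0.149]
tool_rot: [-0.535, 1.922, -1.917]
contact_force: [0.7, 0.3, -1.7]
width: 0.014
```

Run:
```python
from h import *
go(TRY(21,-45,80),PT[2]+np.pi/2)
```

```text
t 18.9 at [ 0.5417 -0.2225  0.149 ] w 0.014 F [ 0.7  0.3 -1.7] q [-0.43 -0.03  1.75 -0.    1.42  0.6 ]
  jaw yaw now -59.2 down [-0.006  0.001 -1.   ]
  -> lin [0.0021 0.069  0.0028] ang [0.003 0.104 0.004] or [ 0.007 -3.037 -0.005]
```

send_rows(increments=[{"linear": [0.002, 0.03, 0.003], "angular": [0.003, 0.104, 0.004]}, {"linear": [0.002, 0.06, 0.003], "angular": [0.003, 0.104, 0.004]}, {"linear": [0.002, 0.069, 0.003], "angular": [0.003, 0.104, 0.004]}, {"linear": [0.002, 0.069, 0.003], "angular": [0.003, 0.104, 0.004]}, {"linear": [0.002, 0.069, 0.003], "angular": [0.003, 0.104, 0.004]}])

```text
time: 19.4
ee_pos: [0.5427, -0.2266, 0.0835]
tool_rot: [-0.44, 1.974, -1.978]
contact_force: [0.3, 0.5, -1.3]
width: 0.014
```

Run:
```python
from h import *
go(TRY(21,-45,28),PT[2]+np.pi/2); snap("d5")
from ov import crop
im,_=crop("pics/d5_side.png",220,360,90,210,5);cv2.imwrite("pics/d5s.png",im)
im,_=crop("pics/d5_top.png",320,450,140,270,4.6);cv2.imwrite("pics/d5t.png",im)
```

```text
t 19.4 at [ 0.5427 -0.2266  0.0835] w 0.014 F [ 0.3  0.5 -1.3] q [-0.44  0.02  1.82 -0.    1.3   0.69]
  jaw yaw now -64.7 down [ 0.003 -0.002 -1.   ]
  -> lin [ 0.0014  0.0555 -0.0015] ang [-0.003  0.007 -0.002] or [-0.004 -3.134  0.005]
```

View pics/d5s.png

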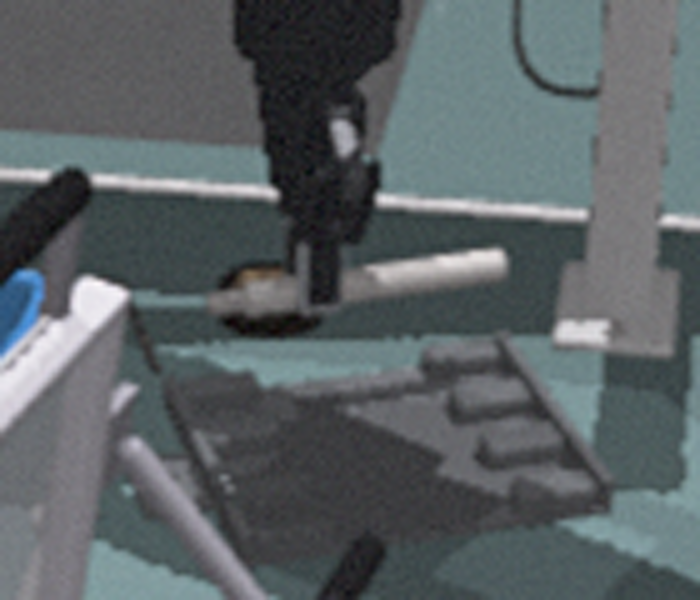

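View pics/d5t.png

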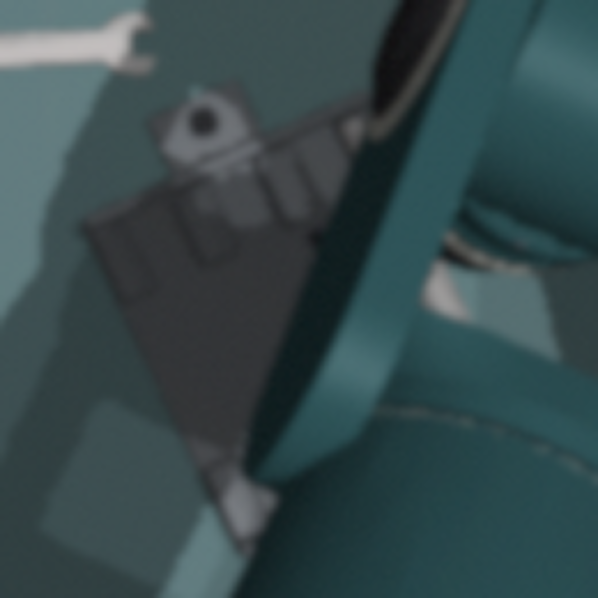

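send_rows(increments=[{"linear": [0.001, 0.02, -0.001], "angular": [0, 0.007, 0]}, {"linear": [0.001, 0.037, -0.001], "angular": [0, 0.007, 0]}, {"linear": [0.001, 0.045, -0.001], "angular": [0, 0.007, 0]}, {"linear": [0.001, 0.05, -0.001], "angular": [0, 0.007, 0]}, {"linear": [0.001, 0.054, -0.001], "angular": [0, 0.007, 0]}, {"linear": [0.001, 0.055, -0.001], "angular": [0, 0.007, 0]}, {"linear": [0.001, 0.055, -0.001], "angular": [0, 0.007, 0]}])

```text
time: 20.2
ee_pos: [0.5415, -0.2262, 0.0281]
tool_rot: [-0.434, 1.978, -1.983]
contact_force: [0.3, -0.1, -2.1]
width: 0.014
```

Run:
```python
from h import *
go(TRY(21,-45,27),PT[2]+np.pi/2); snap("d6","side")
from ov import crop
im,_=crop("pics/d6_side.png",220,360,90,210,5);cv2.imwrite("pics/d6s.png",im)
```

```text
t 20.2 at [ 0.5415 -0.2262  0.0281] w 0.014 F [ 0.3 -0.1 -2.1] q [-0.44  0.07  1.86 -0.    1.21  0.7 ]
  jaw yaw now -65.1 down [ 0.003 -0.002 -1.   ]
  -> lin [ 0.0004  0.0011 -0.0004] ang [-0.003 -0.    -0.002] or [ 0.004  3.141 -0.004]
```

View pics/d6s.png

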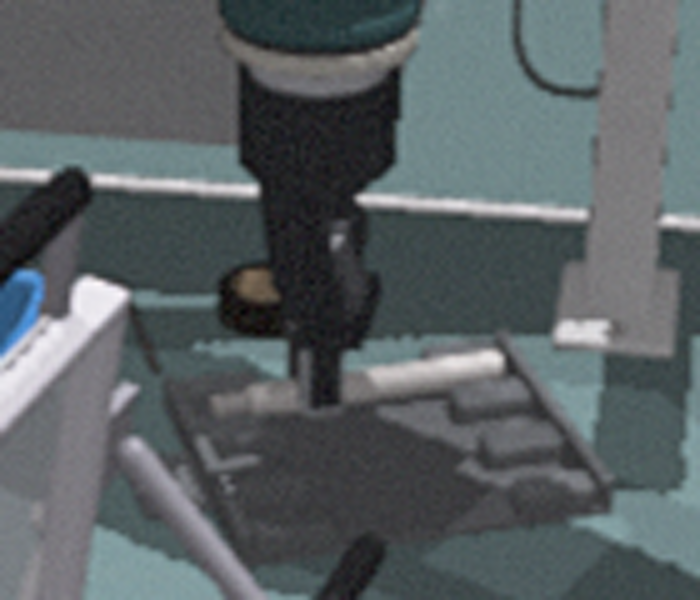

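Run:
```python
from h import *
for x in(-74,74,-68): print(x,((proj("side",TRY(x,-45,15))-np.array([220,90])+.5)*5).round())
```

```text
-74 [[498. 374.]]
74 [[211. 414.]]
-68 [[486. 376.]]
```

send_rows(increments=[{"linear": [0, 0.001, 0], "angular": [0, 0, 0]}, {"linear": [0, 0.002, 0], "angular": [0, 0, 0]}, {"linear": [0, 0.002, 0], "angular": [0, 0, 0]}])

```text
time: 20.55
ee_pos: [0.5415, -0.2262, 0.0261]
tool_rot: [-0.433, 1.978, -1.983]
contact_force: [-0.5, 0.8, 2.2]
width: 0.0138
```

send_rows(increments=[{"linear": [0, 0, 0], "angular": [0, 0, 0]}, {"linear": [0, 0, 0], "angular": [0, 0, 0]}, {"linear": [0, 0, 0], "angular": [0, 0, 0]}, {"linear": [0, -0.02, 0], "angular": [0, 0, 0]}, {"linear": [0, -0.06, 0], "angular": [0, 0, 0]}, {"linear": [0, -0.11, 0], "angular": [0, 0, 0]}, {"linear": [0, -0.16, 0], "angular": [0, 0, 0]}, {"linear": [0, -0.2, 0], "angular": [0, 0, 0]}], hand=0.032)

```text
time: 21.35
ee_pos: [0.5407, -0.2259, 0.2291]
tool_rot: [-0.432, 1.976, -1.983]
contact_force: [0.1, -0.6, 1.0]
width: 0.0316
```

Run:
```python
from h import *
go(S(-40,0,220),PS[2]+np.pi/2)
```

```text
t 21.35 at [ 0.5407 -0.2259  0.2291] w 0.0316 F [ 0.1 -0.6  1. ] q [-0.44 -0.08  1.67 -0.    1.54  0.7 ]
  jaw yaw now -65.1 down [ 0.005 -0.002 -1.   ]
  -> lin [-0.1195  0.0075 -0.459 ] ang [-0.003  0.632 -0.005] or [-0.006 -2.51   0.004]
```

send_rows(increments=[{"linear": [-0.12, 0, -0.459], "angular": [0, -1.2, 0]}, {"linear": [-0.12, 0, -0.459], "angular": [0, -1.2, 0]}, {"linear": [-0.12, 0, -0.459], "angular": [0, -1.2, 0]}, {"linear": [-0.12, 0, -0.459], "angular": [0, -1.2, 0]}, {"linear": [-0.12, 0, -0.459], "angular": [0, -1.2, 0]}, {"linear": [-0.12, 0, -0.459], "angular": [0, -1.2, 0]}, {"linear": [-0.12, 0, -0.459], "angular": [0, -1.2, 0]}, {"linear": [-0.12, 0, -0.459], "angular": [0, -1.2, 0]}])

```text
time: 22.15
ee_pos: [0.469, 0.1697, 0.2253]
tool_rot: [-1.239, 1.155, -1.161]
contact_force: [0.7, -0.8, -1.1]
width: 0.0316
```

Run:
```python
from h import *
go(S(-30,0,180),PS[2]+np.pi/2); snap("e1")
from ov import crop
im,_=crop("pics/e1_top.png",320,450,140,270,4.6);cv2.imwrite("pics/e1t.png",im)
```

```text
t 22.15 at [0.469  0.1697 0.2253] w 0.0316 F [ 0.7 -0.8 -1.1] q [ 0.3  -0.27  1.84 -0.    1.57  0.23]
  jaw yaw now 4.0 down [ 0.004 -0.001 -1.   ]
  -> lin [-0.0693  0.0452  0.0017] ang [-0.002 -1.304  0.004] or [-0.004  1.838 -0.002]
```

View pics/e1t.png

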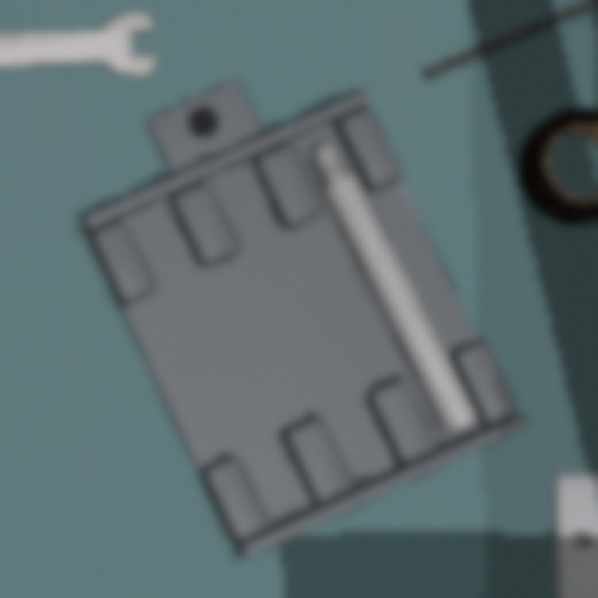

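View pics/e1_side.png

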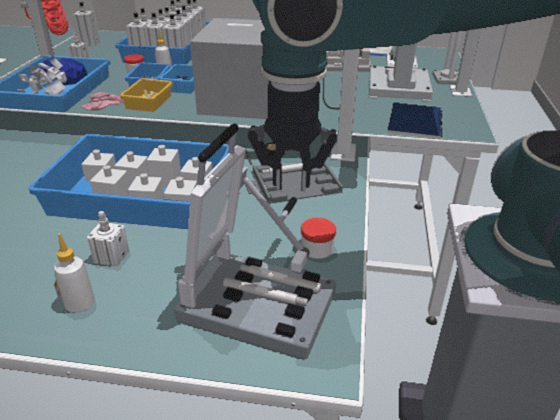

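```bash
cat >> h.py <<'E'
def inv(P,p): 
    c,s=np.cos(p[2]),np.sin(p[2]); d=P[:2]-np.array(p[:2]);return np.round(1000*np.array([c*d[0]+s*d[1],-s*d[0]+c*d[1]]),1)
E
python3 - <<'E'
from h import *
t=lambda u,v:np.array([320+u/4.6,140+v/4.6])-.39
for u,v in((324,148),(460,425)): print(inv(unproj("top",t(u,v),.014),PT))
for u,v in((83,220),(366,95),(523,421),(240,555)): print(inv(unproj("top",t(u,v),.020),PT))
s=lambda u,v:np.array([325+u/4.5,145+v/4.5])-.39
E
```

```text
[ 72.1 -46.2]
[-75.8 -46.1]
[88.8 76.3]
[ 86.5 -74.5]
[-86.3 -72.6]
[-86.6  77.8]
```

send_rows(increments=[{"linear": [-0.07, 0, 0.002], "angular": [0, -1.304, 0]}, {"linear": [-0.07, 0, 0.002], "angular": [0, -1.304, 0]}, {"linear": [-0.07, 0, 0.002], "angular": [0, -1.304, 0]}, {"linear": [-0.07, 0, 0.002], "angular": [0, -1.304, 0]}, {"linear": [-0.07, 0.04, 0.002], "angular": [0, -1.304, 0]}, {"linear": [-0.07, 0.08, 0.002], "angular": [0, -1.304, 0]}, {"linear": [-0.07, 0.08, 0.002], "angular": [0, -1.304, 0]}, {"linear": [-0.07, 0.08, 0.002], "angular": [0, -1.304, 0]}])

```text
time: 23.05
ee_pos: [0.4673, 0.2371, 0.1435]
tool_rot: [-1.56, 0.237, -0.239]
contact_force: [0.3, 0.4, 1.1]
width: 0.032
```

Run:
```python
from h import *
go(S(-17,0,70),PS[2]+np.pi/2)
```

```text
t 23.05 at [0.4673 0.2371 0.1435] w 0.032 F [0.3 0.4 1.1] q [ 0.42 -0.17  1.89 -0.    1.42 -0.85]
  jaw yaw now 72.7 down [ 0.001 -0.002 -1.   ]
  -> lin [0.0111 0.0735 0.0029] ang [ 0.002 -0.105  0.002] or [-2.000e-03  3.037e+00  3.000e-03]
```

send_rows(increments=[{"linear": [0.011, 0.02, 0.003], "angular": [0, -0.105, 0]}, {"linear": [0.011, 0.05, 0.003], "angular": [0, -0.105, 0]}, {"linear": [0.011, 0.065, 0.003], "angular": [0, -0.105, 0]}, {"linear": [0.011, 0.073, 0.003], "angular": [0, -0.105, 0]}, {"linear": [0.011, 0.073, 0.003], "angular": [0, -0.105, 0]}, {"linear": [0.011, 0.073, 0.003], "angular": [0, -0.105, 0]}])

```text
time: 23.65
ee_pos: [0.4797, 0.2373, 0.073]
tool_rot: [-1.566, 0.156, -0.163]
contact_force: [0.4, 0.1, 0.5]
width: 0.0318
```

Run:
```python
from h import *
go(S(-17,0,50),PS[2]+np.pi/2); snap("e2","side")
from ov import crop
im,_=crop("pics/e2_side.png",200,310,230,320,6);cv2.imwrite("pics/e2s.png",im)
```

```text
t 23.65 at [0.4797 0.2373 0.073 ] w 0.0318 F [0.4 0.1 0.5] q [ 0.41 -0.09  1.94 -0.    1.29 -0.95]
  jaw yaw now 78.4 down [ 0.004 -0.001 -1.   ]
  -> lin [-0.0007  0.023  -0.0011] ang [ 0.    -0.005  0.004] or [-0.006  3.137  0.   ]
```

View pics/e2s.png

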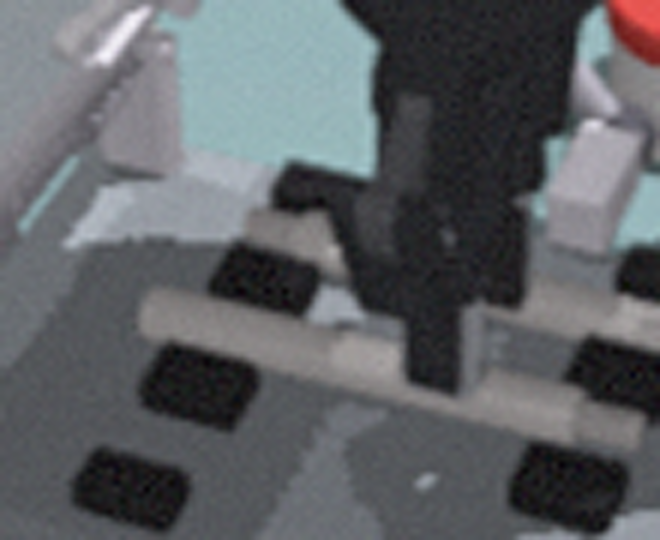

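send_rows(increments=[{"linear": [-0.001, 0.008, -0.001], "angular": [0, -0.004, 0]}, {"linear": [-0.001, 0.016, -0.001], "angular": [0, -0.004, 0]}, {"linear": [-0.001, 0.022, -0.001], "angular": [0, -0.004, 0]}, {"linear": [-0.001, 0.022, -0.001], "angular": [0, -0.004, 0]}, {"linear": [-0.001, 0.022, -0.001], "angular": [0, -0.004, 0]}])

```text
time: 24.2
ee_pos: [0.4781, 0.2363, 0.0497]
tool_rot: [-1.567, 0.154, -0.158]
contact_force: [0.3, 0.1, 0.6]
width: 0.0321
```

send_rows(increments=[{"linear": [0, 0, 0], "angular": [0, 0, 0]}, {"linear": [0, 0, 0], "angular": [0, 0, 0]}, {"linear": [0, 0, 0], "angular": [0, 0, 0]}, {"linear": [0, 0, 0], "angular": [0, 0, 0]}, {"linear": [0, 0, 0], "angular": [0, 0, 0]}], hand=0.005, newtons=70)

```text
time: 24.7
ee_pos: [0.4785, 0.2365, 0.0504]
tool_rot: [-1.566, 0.153, -0.159]
contact_force: [0.2, 0.9, 5.2]
width: 0.0142
```

Run:
```python
from h import *
go(S(-17,0,50),PS[2]+np.pi/2)
```

```text
t 24.7 at [0.4785 0.2365 0.0504] w 0.0142 F [0.2 0.9 5.2] q [ 0.41 -0.07  1.96 -0.    1.25 -0.96]
  jaw yaw now 78.6 down [ 0.004 -0.001 -1.   ]
  -> lin [ 0.0004  0.0004 -0.0001] ang [ 0.    -0.001  0.004] or [-0.006  3.141  0.   ]
```

send_rows(increments=[{"linear": [0, -0.015, 0], "angular": [0, 0, 0]}, {"linear": [0, -0.03, 0], "angular": [0, 0, 0]}, {"linear": [-0.03, -0.035, 0], "angular": [0, 0, 0]}, {"linear": [-0.07, -0.04, 0], "angular": [0, 0, 0]}, {"linear": [-0.07, -0.08, 0], "angular": [0, 0, 0]}, {"linear": [-0.07, -0.12, 0], "angular": [0, 0, 0]}, {"linear": [-0.07, -0.16, 0], "angular": [0, 0, 0]}, {"linear": [-0.07, -0.17, 0], "angular": [0, 0, 0]}])

```text
time: 25.5
ee_pos: [0.4098, 0.2509, 0.2257]
tool_rot: [-1.562, 0.149, -0.163]
contact_force: [0.2, 0.8, -1.4]
width: 0.0142
```

Run:
```python
from h import *
go(TRY(24,1.5,200),PT[2]+np.pi/2)
```

```text
t 25.5 at [0.4098 0.2509 0.2257] w 0.0142 F [ 0.2  0.8 -1.4] q [ 0.5  -0.32  1.88 -0.    1.57 -0.87]
  jaw yaw now 78.6 down [ 0.009  0.002 -1.   ]
  -> lin [ 0.1975  0.026  -0.4024] ang [-0.001 -0.633  0.009] or [-1.200e-02  2.509e+00 -1.000e-03]
```

send_rows(increments=[{"linear": [0.15, 0, -0.3], "angular": [0, 1.2, 0]}, {"linear": [0.15, 0, -0.3], "angular": [0, 1.2, 0]}, {"linear": [0.15, 0, -0.3], "angular": [0, 1.2, 0]}, {"linear": [0.15, 0, -0.3], "angular": [0, 1.2, 0]}, {"linear": [0.15, 0, -0.3], "angular": [0, 1.2, 0]}, {"linear": [0.15, 0, -0.3], "angular": [0, 1.2, 0]}, {"linear": [0.15, 0, -0.3], "angular": [0, 1.2, 0]}, {"linear": [0.15, 0, -0.3], "angular": [0, 1.2, 0]}])

```text
time: 26.3
ee_pos: [0.4971, -0.077, 0.2203]
tool_rot: [-1.282, 1.087, -1.092]
contact_force: [0.3, 1.1, -2.8]
width: 0.014
```

Run:
```python
from h import *
go(TRY(24,1.5,150),PT[2]+np.pi/2); snap("e3","top")
from ov import crop
im,_=crop("pics/e3_top.png",320,450,140,270,4.6);cv2.imwrite("pics/e3t.png",im)
```

```text
t 26.3 at [ 0.4971 -0.077   0.2203] w 0.014 F [ 0.3  1.1 -2.8] q [-0.2  -0.26  1.84 -0.    1.56 -0.37]
  jaw yaw now 9.3 down [ 0.002 -0.002 -1.   ]
  -> lin [0.1084 0.0706 0.0096] ang [-3.000e-03  1.299e+00  1.000e-03] or [ 1.000e-03 -1.843e+00  3.000e-03]
```

View pics/e3t.png

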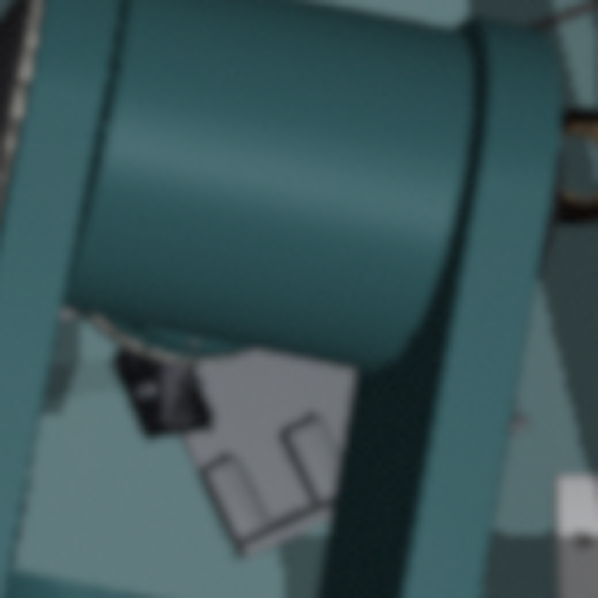

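Tray corner still at (240,553) as before: unmoved.

send_rows(increments=[{"linear": [0.108, 0, 0.01], "angular": [0, 1.3, 0]}, {"linear": [0.108, 0, 0.01], "angular": [0, 1.3, 0]}, {"linear": [0.108, 0, 0.01], "angular": [0, 1.3, 0]}, {"linear": [0.108, 0.03, 0.01], "angular": [0, 1.3, 0]}, {"linear": [0.108, 0.05, 0.01], "angular": [0, 1.3, 0]}, {"linear": [0.108, 0.07, 0.01], "angular": [0, 1.3, 0]}, {"linear": [0.108, 0.07, 0.01], "angular": [0, 1.3, 0]}, {"linear": [0.108, 0.07, 0.01], "angular": [0, 1.3, 0]}])

```text
time: 27.15
ee_pos: [0.525, -0.1774, 0.1501]
tool_rot: [-0.529, 1.915, -1.917]
contact_force: [0.0, -0.6, -1.9]
width: 0.0138
```

Run:
```python
from h import *
go(TRY(24,1.5,80),PT[2]+np.pi/2)
```

```text
t 27.15 at [ 0.525  -0.1774  0.1501] w 0.0138 F [ 0.  -0.6 -1.9] q [-0.37 -0.11  1.82 -0.    1.42  0.66]
  jaw yaw now -59.0 down [ 0.002 -0.001 -1.   ]
  -> lin [0.0035 0.0701 0.0039] ang [-0.002  0.107 -0.001] or [-2.000e-03 -3.035e+00  2.000e-03]
```

send_rows(increments=[{"linear": [0.003, 0.03, 0.004], "angular": [0, 0.107, 0]}, {"linear": [0.003, 0.06, 0.004], "angular": [0, 0.107, 0]}, {"linear": [0.003, 0.07, 0.004], "angular": [0, 0.107, 0]}, {"linear": [0.003, 0.07, 0.004], "angular": [0, 0.107, 0]}, {"linear": [0.003, 0.07, 0.004], "angular": [0, 0.107, 0]}, {"linear": [0.003, 0.07, 0.004], "angular": [0, 0.107, 0]}])

```text
time: 27.75
ee_pos: [0.5258, -0.1833, 0.0824]
tool_rot: [-0.434, 1.975, -1.981]
contact_force: [-0.4, -0.5, -2.6]
width: 0.014
```

Run:
```python
from h import *
go(TRY(24,1.5,27),PT[2]+np.pi/2); snap("e4")
from ov import crop
im,_=crop("pics/e4_side.png",220,360,90,210,5);cv2.imwrite("pics/e4s.png",im)
im,_=crop("pics/e4_top.png",320,450,140,270,4.6);cv2.imwrite("pics/e4t.png",im)
```

```text
t 27.75 at [ 0.5258 -0.1833  0.0824] w 0.014 F [-0.4 -0.5 -2.6] q [-0.38 -0.05  1.89 -0.    1.3   0.75]
  jaw yaw now -65.0 down [ 0.005 -0.002 -1.   ]
  -> lin [ 0.0014  0.0554 -0.0017] ang [-0.004  0.003 -0.004] or [-0.006 -3.139  0.006]
```

View pics/e4s.png

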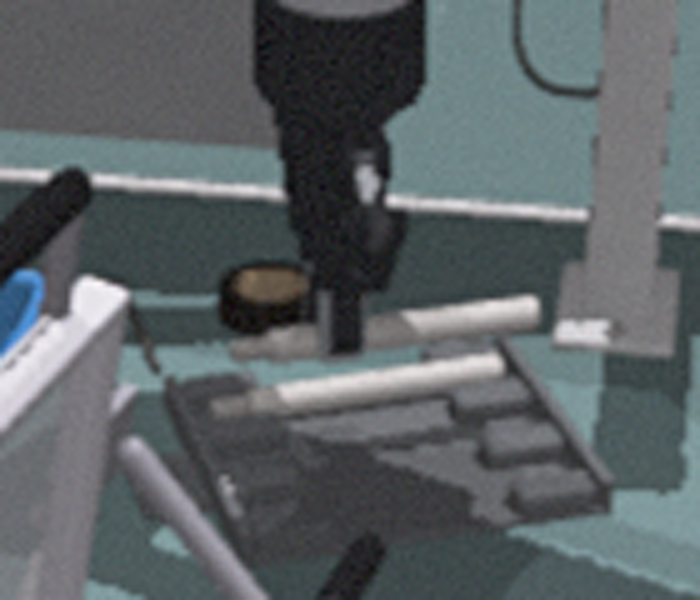

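View pics/e4t.png

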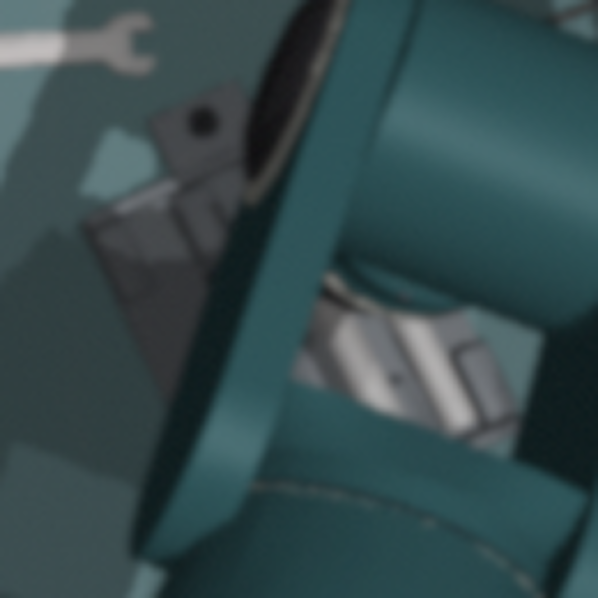

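send_rows(increments=[{"linear": [0.001, 0.02, -0.001], "angular": [-0.003, 0.003, -0.003]}, {"linear": [0.001, 0.037, -0.001], "angular": [-0.003, 0.003, -0.003]}, {"linear": [0.001, 0.045, -0.001], "angular": [-0.003, 0.003, -0.003]}, {"linear": [0.001, 0.05, -0.001], "angular": [-0.003, 0.003, -0.003]}, {"linear": [0.001, 0.055, -0.001], "angular": [-0.003, 0.003, -0.003]}, {"linear": [0.001, 0.056, -0.001], "angular": [-0.003, 0.003, -0.003]}, {"linear": [0.001, 0.056, -0.001], "angular": [-0.003, 0.003, -0.003]}])

```text
time: 28.55
ee_pos: [0.5244, -0.183, 0.0264]
tool_rot: [-0.436, 1.982, -1.983]
contact_force: [-6.3, 2.5, 11.7]
width: 0.0143
```

Run:
```python
from h import *
go(TRY(24,1.5,26),PT[2]+np.pi/2); snap("e5","side")
from ov import crop
im,_=crop("pics/e5_side.png",220,360,90,210,5);cv2.imwrite("pics/e5s.png",im)
```

```text
t 28.55 at [ 0.5244 -0.183   0.0264] w 0.0143 F [-6.3  2.5 11.7] q [-0.38  0.01  1.93 -0.    1.2   0.76]
  jaw yaw now -65.2 down [-0.    -0.001 -1.   ]
  -> lin [ 0.0001  0.0004 -0.0006] ang [-0.    -0.001  0.   ] or [-0.00e+00  3.14e+00 -1.00e-03]
```

View pics/e5s.png

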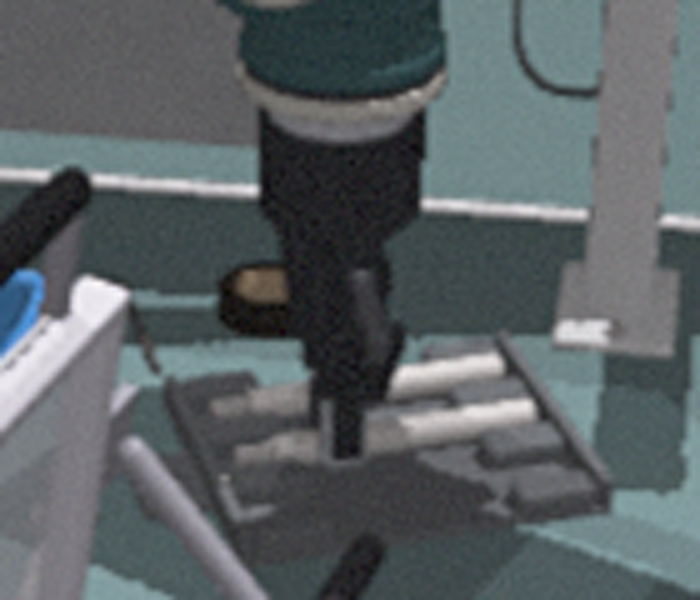

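send_rows(increments=[{"linear": [0, -0.001, 0], "angular": [0, 0, 0]}, {"linear": [0, -0.001, 0], "angular": [0, 0, 0]}, {"linear": [0, -0.001, 0], "angular": [0, 0, 0]}, {"linear": [0, -0.02, 0], "angular": [0, 0, 0]}, {"linear": [0, -0.06, 0], "angular": [0, 0, 0]}, {"linear": [0, -0.11, 0], "angular": [0, 0, 0]}, {"linear": [0, -0.16, 0], "angular": [0, 0, 0]}, {"linear": [0, -0.2, 0], "angular": [0, 0, 0]}], hand=0.032)

```text
time: 29.4
ee_pos: [0.5242, -0.1828, 0.2279]
tool_rot: [-0.435, 1.981, -1.983]
contact_force: [0.5, -1.2, -1.4]
width: 0.0317
```

Run:
```python
from h import *
go(S(-60,-45,200),PS[2]-np.pi/2)
```

```text
t 29.4 at [ 0.5242 -0.1828  0.2279] w 0.0317 F [ 0.5 -1.2 -1.4] q [-0.38 -0.14  1.73 -0.    1.55  0.76]
  jaw yaw now -65.2 down [ 0.001 -0.001 -1.   ]
  -> lin [-0.0733  0.0275 -0.3886] ang [-0.001  0.631 -0.001] or [-1.000e-03 -2.511e+00  1.000e-03]
```

send_rows(increments=[{"linear": [-0.073, 0, -0.389], "angular": [0, 0.631, 0]}, {"linear": [-0.073, 0, -0.389], "angular": [0, 0.631, 0]}, {"linear": [-0.073, 0, -0.389], "angular": [0, 0.631, 0]}, {"linear": [-0.073, 0, -0.389], "angular": [0, 0.631, 0]}, {"linear": [-0.073, 0, -0.389], "angular": [0, 0.631, 0]}, {"linear": [-0.073, 0, -0.389], "angular": [0, 0.631, 0]}, {"linear": [-0.073, 0, -0.389], "angular": [0, 0.631, 0]}, {"linear": [-0.073, 0, -0.389], "angular": [0, 0.631, 0]}])

```text
time: 30.2
ee_pos: [0.4288, 0.1931, 0.2251]
tool_rot: [-0.21, -2.117, 2.117]
contact_force: [1.1, 0.1, 0.3]
width: 0.0321
```

Run:
```python
from h import *
go(S(-17,-45,120),PS[2]-np.pi/2); snap("f1")
from ov import crop
im,_=crop("pics/f1_top.png",320,450,140,270,4.6);cv2.imwrite("pics/f1t.png",im)
im,_=crop("pics/f1_side.png",160,350,140,330,3);cv2.imwrite("pics/f1s.png",im)
```

```text
t 30.2 at [0.4288 0.1931 0.2251] w 0.0321 F [1.1 0.1 0.3] q [ 0.37 -0.34  1.89  0.    1.58  2.14]
  jaw yaw now -101.4 down [-0.  0. -1.]
  -> lin [-0.0406  0.1051 -0.0072] ang [ 0. -0.  0.] or [-0.     3.141  0.   ]
```

View pics/f1t.png

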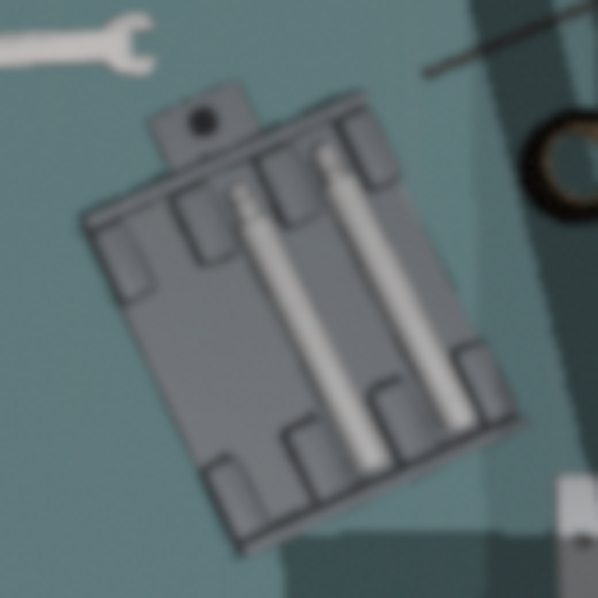

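View pics/f1s.png

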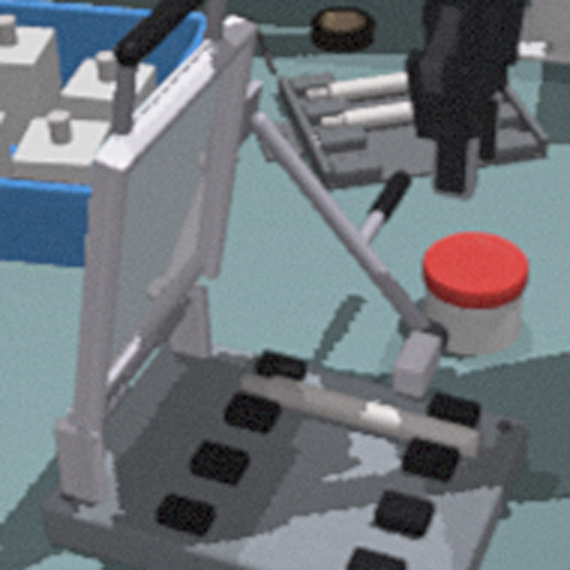

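Run:
```python
from h import *
t=lambda u,v:np.array([320+u/4.6,140+v/4.6])-.39
for u,v in((324,148),(460,425),(239,190),(373,468)): print(inv(unproj("top",t(u,v),.014),PT))
```

```text
[ 72.1 -46.2]
[-75.8 -46.1]
[70.9  0.3]
[-76.7   0.9]
```

send_rows(increments=[{"linear": [-0.04, 0.03, -0.007], "angular": [0, 0, 0]}, {"linear": [-0.04, 0.07, -0.007], "angular": [0, 0, 0]}, {"linear": [-0.04, 0.11, -0.007], "angular": [0, 0, 0]}, {"linear": [-0.04, 0.14, -0.007], "angular": [0, 0, 0]}, {"linear": [-0.04, 0.15, -0.007], "angular": [0, 0, 0]}, {"linear": [-0.04, 0.15, -0.007], "angular": [0, 0, 0]}, {"linear": [-0.04, 0.15, -0.007], "angular": [0, 0, 0]}])

```text
time: 31.0
ee_pos: [0.4709, 0.1904, 0.0764]
tool_rot: [-0.211, -2.118, 2.117]
contact_force: [0.4, 0.1, 0.9]
width: 0.0321
```

Run:
```python
from h import *
go(S(-17,-45,50),PS[2]-np.pi/2); snap("f2","side")
from ov import crop
im,_=crop("pics/f2_side.png",200,330,210,320,5.5);cv2.imwrite("pics/f2s.png",im)
```

```text
t 31.0 at [0.4709 0.1904 0.0764] w 0.0321 F [0.4 0.1 0.9] q [ 0.33 -0.15  1.99  0.    1.3   2.1 ]
  jaw yaw now -101.4 down [ 0.001  0.001 -1.   ]
  -> lin [ 0.0013  0.0264 -0.0016] ang [ 0.001 -0.    -0.001] or [1.000e-03 3.141e+00 1.000e-03]
```

View pics/f2s.png

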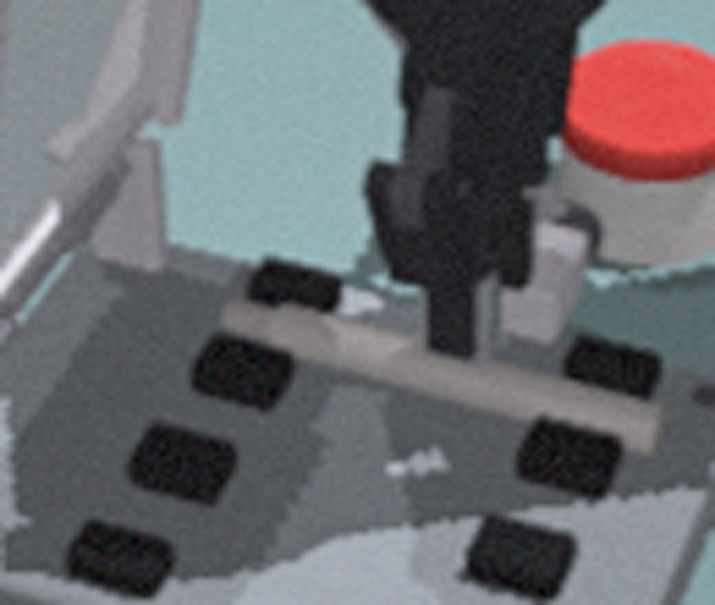

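send_rows(increments=[{"linear": [0.001, 0.008, -0.002], "angular": [0, 0, 0]}, {"linear": [0.001, 0.014, -0.002], "angular": [0, 0, 0]}, {"linear": [0.001, 0.02, -0.002], "angular": [0, 0, 0]}, {"linear": [0.001, 0.026, -0.002], "angular": [0, 0, 0]}, {"linear": [0.001, 0.026, -0.002], "angular": [0, 0, 0]}, {"linear": [0.001, 0.026, -0.002], "angular": [0, 0, 0]}], hand=0.028)

```text
time: 31.65
ee_pos: [0.4695, 0.1924, 0.0486]
tool_rot: [-0.209, -2.116, 2.117]
contact_force: [0.8, -0.1, 0.1]
width: 0.028
```

send_rows(increments=[{"linear": [0, 0, 0], "angular": [0, 0, 0]}, {"linear": [0, 0, 0], "angular": [0, 0, 0]}, {"linear": [0, 0, 0], "angular": [0, 0, 0]}, {"linear": [0, 0, 0], "angular": [0, 0, 0]}, {"linear": [0, 0, 0], "angular": [0, 0, 0]}], hand=0.005, newtons=70)

```text
time: 32.15
ee_pos: [0.4698, 0.1925, 0.0493]
tool_rot: [-0.21, -2.117, 2.117]
contact_force: [-1.0, -0.2, 6.0]
width: 0.0142
```

Run:
```python
from h import *
go(S(-17,-45,50),PS[2]-np.pi/2)
```

```text
t 32.15 at [0.4698 0.1925 0.0493] w 0.0142 F [-1.  -0.2  6. ] q [ 0.34 -0.12  2.01  0.    1.25  2.11]
  jaw yaw now -101.4 down [-0.  0. -1.]
  -> lin [-0.0002 -0.0007  0.0003] ang [ 0. -0.  0.] or [-0.     3.141  0.   ]
```

send_rows(increments=[{"linear": [0, -0.015, 0], "angular": [0, 0, 0]}, {"linear": [0, -0.03, 0], "angular": [0, 0, 0]}, {"linear": [0.03, -0.035, 0], "angular": [0, 0, 0]}, {"linear": [0.07, -0.04, 0], "angular": [0, 0, 0]}, {"linear": [0.07, -0.08, 0], "angular": [0, 0, 0]}, {"linear": [0.07, -0.12, 0], "angular": [0, 0, 0]}, {"linear": [0.07, -0.16, 0], "angular": [0, 0, 0]}, {"linear": [0.07, -0.17, 0], "angular": [0, 0, 0]}])

```text
time: 32.95
ee_pos: [0.4019, 0.2066, 0.2248]
tool_rot: [-0.216, -2.123, 2.116]
contact_force: [0.2, 0.1, -2.3]
width: 0.0139
```

Run:
```python
from h import *
go(TRY(-10.5,46.5,200),PT[2]-np.pi/2);snap("f3")
from ov import crop
im,_=crop("pics/f3_side.png",200,360,110,290,3.3);cv2.imwrite("pics/f3s.png",im)
```

```text
t 32.95 at [0.4019 0.2066 0.2248] w 0.0139 F [ 0.2  0.1 -2.3] q [ 0.42 -0.38  1.93  0.    1.59  2.19]
  jaw yaw now -101.3 down [ 0.005  0.003 -1.   ]
  -> lin [-0.1419  0.0242  0.3417] ang [ 0.002 -0.632 -0.006] or [0.008 2.51  0.003]
```

View pics/f3s.png

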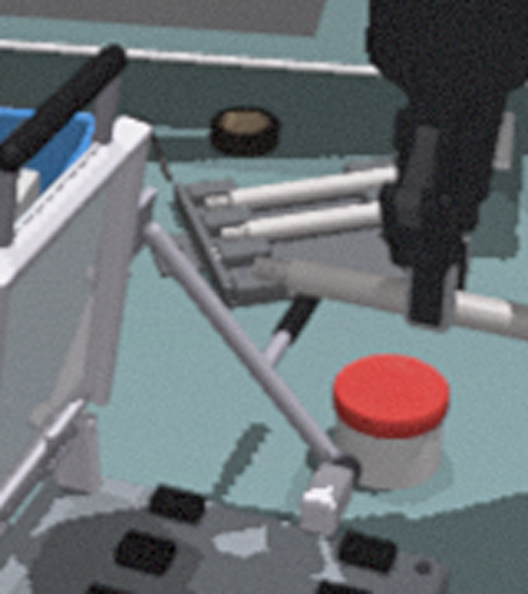

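send_rows(increments=[{"linear": [-0.142, 0, 0.342], "angular": [0, -0.632, 0]}, {"linear": [-0.142, 0, 0.342], "angular": [0, -0.632, 0]}, {"linear": [-0.142, 0, 0.342], "angular": [0, -0.632, 0]}, {"linear": [-0.142, 0, 0.342], "angular": [0, -0.632, 0]}, {"linear": [-0.142, 0, 0.342], "angular": [0, -0.632, 0]}, {"linear": [-0.142, 0, 0.342], "angular": [0, -0.632, 0]}, {"linear": [-0.142, 0, 0.342], "angular": [0, -0.632, 0]}, {"linear": [-0.142, 0, 0.342], "angular": [0, -0.632, 0]}])

```text
time: 33.85
ee_pos: [0.4708, -0.1513, 0.2172]
tool_rot: [-0.439, 1.984, -1.981]
contact_force: [0.5, 0.8, -1.5]
width: 0.014
```

Run:
```python
from h import *
go(TRY(-10.5,46.5,80),PT[2]-np.pi/2)
```

```text
t 33.85 at [ 0.4708 -0.1513  0.2172] w 0.014 F [ 0.5  0.8 -1.5] q [-0.36 -0.27  1.86 -0.    1.56  0.77]
  jaw yaw now -65.2 down [-0.003  0.001 -1.   ]
  -> lin [-0.001   0.1372  0.006 ] ang [ 0.002 -0.001  0.002] or [-3.000e-03  3.141e+00  3.000e-03]
```

send_rows(increments=[{"linear": [-0.001, 0.04, 0.006], "angular": [0, 0, 0]}, {"linear": [-0.001, 0.08, 0.006], "angular": [0, 0, 0]}, {"linear": [-0.001, 0.12, 0.006], "angular": [0, 0, 0]}, {"linear": [-0.001, 0.137, 0.006], "angular": [0, 0, 0]}, {"linear": [-0.001, 0.137, 0.006], "angular": [0, 0, 0]}, {"linear": [-0.001, 0.137, 0.006], "angular": [0, 0, 0]}])

```text
time: 34.45
ee_pos: [0.4745, -0.1542, 0.0815]
tool_rot: [-0.439, 1.983, -1.981]
contact_force: [-0.1, 0.7, -0.8]
width: 0.0142
```

Run:
```python
from h import *
go(TRY(-10.5,46.5,27),PT[2]-np.pi/2); snap("f4")
from ov import crop
im,_=crop("pics/f4_side.png",220,360,90,210,5);cv2.imwrite("pics/f4s.png",im)
im,_=crop("pics/f4_top.png",320,450,140,270,4.6);cv2.imwrite("pics/f4t.png",im)
```

```text
t 34.45 at [ 0.4745 -0.1542  0.0815] w 0.0142 F [-0.1  0.7 -0.8] q [-0.37 -0.18  2.   -0.    1.32  0.77]
  jaw yaw now -65.1 down [-0.002  0.    -1.   ]
  -> lin [0.0013 0.0545 0.0017] ang [ 0.001 -0.     0.002] or [-3.000e-03  3.141e+00  2.000e-03]
```

View pics/f4s.png

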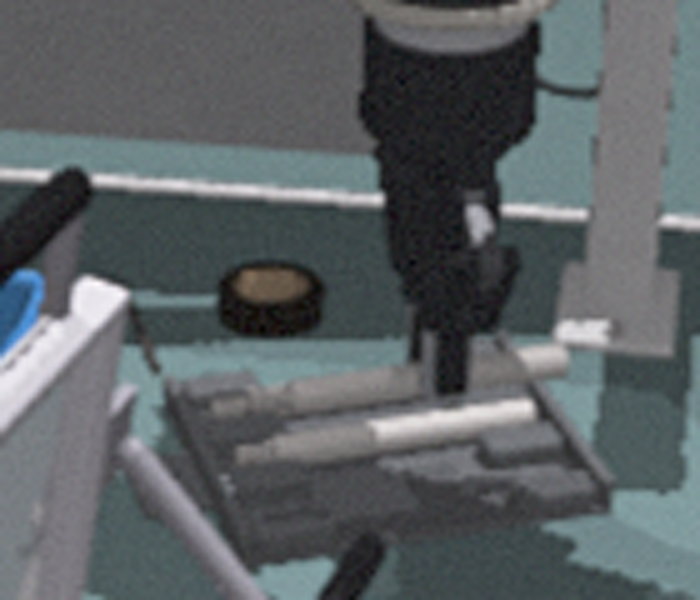

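View pics/f4t.png

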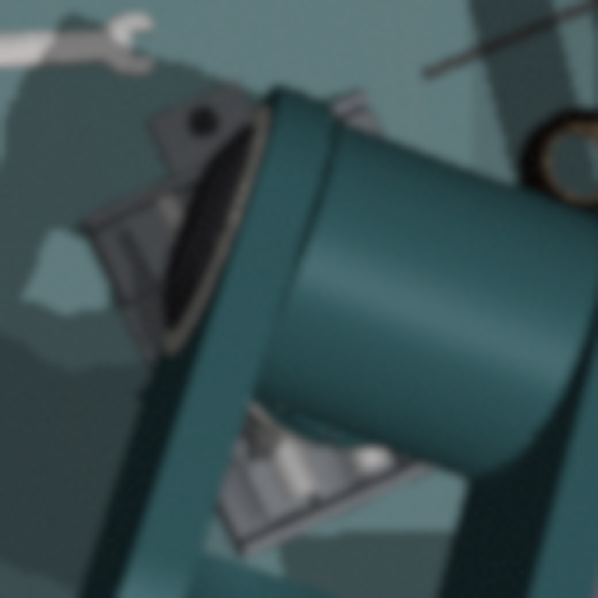

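Run:
```python
from h import *
for x in(-74,74): print(x,((proj("side",TRY(x,46.5,70))-np.array([220,90])+.5)*5).round())
```

```text
-74 [[570. 364.]]
74 [[259. 407.]]
```

send_rows(increments=[{"linear": [0.001, 0.02, 0.002], "angular": [0, 0, 0]}, {"linear": [0.001, 0.036, 0.002], "angular": [0, 0, 0]}, {"linear": [0.001, 0.044, 0.002], "angular": [0, 0, 0]}, {"linear": [0.001, 0.05, 0.002], "angular": [0, 0, 0]}, {"linear": [0.001, 0.054, 0.002], "angular": [0, 0, 0]}, {"linear": [0.001, 0.055, 0.002], "angular": [0, 0, 0]}, {"linear": [0.001, 0.055, 0.002], "angular": [0, 0, 0]}])

```text
time: 35.25
ee_pos: [0.4749, -0.1566, 0.0271]
tool_rot: [-0.437, 1.982, -1.982]
contact_force: [-0.9, 0.7, -2.4]
width: 0.0142
```

Run:
```python
from h import *
go(TRY(-10.5,46.5,26),PT[2]-np.pi/2); snap("f5","side")
from ov import crop
im,_=crop("pics/f5_side.png",220,360,90,210,5);cv2.imwrite("pics/f5s.png",im)
```

```text
t 35.25 at [ 0.4749 -0.1566  0.0271] w 0.0142 F [-0.9  0.7 -2.4] q [-0.37 -0.11  2.04 -0.    1.21  0.77]
  jaw yaw now -65.1 down [-0.001 -0.    -1.   ]
  -> lin [ 0.0007  0.0011 -0.0007] ang [ 0.    -0.     0.001] or [-1.000e-03  3.141e+00  0.000e+00]
```

View pics/f5s.png

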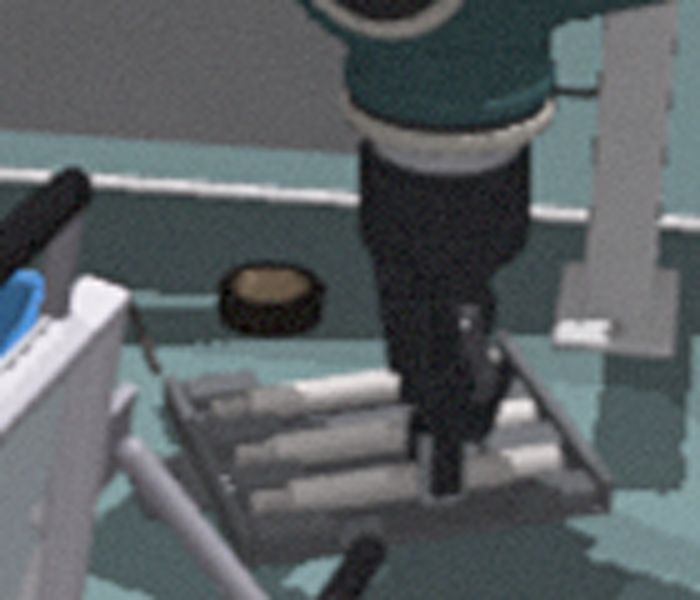

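Good fit. Lower 1 mm, release and lift.

send_rows(increments=[{"linear": [0, 0.001, 0], "angular": [0, 0, 0]}, {"linear": [0, 0.001, 0], "angular": [0, 0, 0]}])

```text
time: 35.5
ee_pos: [0.4747, -0.1565, 0.0258]
tool_rot: [-0.438, 1.982, -1.982]
contact_force: [0.1, 0.8, -2.4]
width: 0.0144
```

send_rows(increments=[{"linear": [0, 0, 0], "angular": [0, 0, 0]}, {"linear": [0, 0, 0], "angular": [0, 0, 0]}, {"linear": [0, 0, 0], "angular": [0, 0, 0]}, {"linear": [0, -0.02, 0], "angular": [0, 0, 0]}, {"linear": [0, -0.06, 0], "angular": [0, 0, 0]}, {"linear": [0, -0.11, 0], "angular": [0, 0, 0]}, {"linear": [0, -0.16, 0], "angular": [0, 0, 0]}, {"linear": [0, -0.2, 0], "angular": [0, 0, 0]}], hand=0.032)

```text
time: 36.3
ee_pos: [0.4749, -0.1565, 0.229]
tool_rot: [-0.436, 1.98, -1.982]
contact_force: [0.6, 0.7, -0.8]
width: 0.0323
```

Run:
```python
from h import *
go(S(-60,0,390),PS[2])
```

```text
t 36.3 at [ 0.4749 -0.1565  0.229 ] w 0.0323 F [ 0.6  0.7 -0.8] q [-0.37 -0.27  1.83 -0.    1.57  0.77]
  jaw yaw now -65.1 down [ 0.001 -0.001 -1.   ]
  -> lin [-0.1341 -0.1614 -0.38  ] ang [-0.001 -0.939 -0.   ] or [ 0.000e+00  2.203e+00 -2.000e-03]
```

send_rows(increments=[{"linear": [-0.134, -0.161, -0.38], "angular": [0, -0.939, 0]}, {"linear": [-0.134, -0.161, -0.38], "angular": [0, -0.939, 0]}, {"linear": [-0.134, -0.161, -0.38], "angular": [0, -0.939, 0]}, {"linear": [-0.134, -0.161, -0.38], "angular": [0, -0.939, 0]}, {"linear": [-0.134, -0.161, -0.38], "angular": [0, -0.939, 0]}, {"linear": [-0.134, -0.161, -0.38], "angular": [0, -0.939, 0]}, {"linear": [-0.134, -0.161, -0.38], "angular": [0, -0.939, 0]}, {"linear": [-0.134, -0.161, -0.38], "angular": [0, -0.939, 0]}], hand=0.04)

```text
time: 37.1
ee_pos: [0.4391, 0.2152, 0.3752]
tool_rot: [-1.11, 1.353, -1.352]
contact_force: [0.7, -0.8, 0.4]
width: 0.0399
```

Run:
```python
from h import *
go(S(73,0,390),PS[2]); snap("g1")
from ov import crop
im,_=crop("pics/g1_top.png",320,450,140,270,4.6);cv2.imwrite("pics/g1t.png",im)
```

```text
t 37.1 at [0.4391 0.2152 0.3752] w 0.0399 F [ 0.7 -0.8  0.4] q [ 0.4  -0.29  1.62  0.    1.81  0.6 ]
  jaw yaw now -11.2 down [-0.  0. -1.]
  -> lin [-0.0283 -0.0148  0.1248] ang [ 0.     0.002 -0.   ] or [-0.00e+00 -3.14e+00 -1.00e-03]
```

View pics/g1t.png

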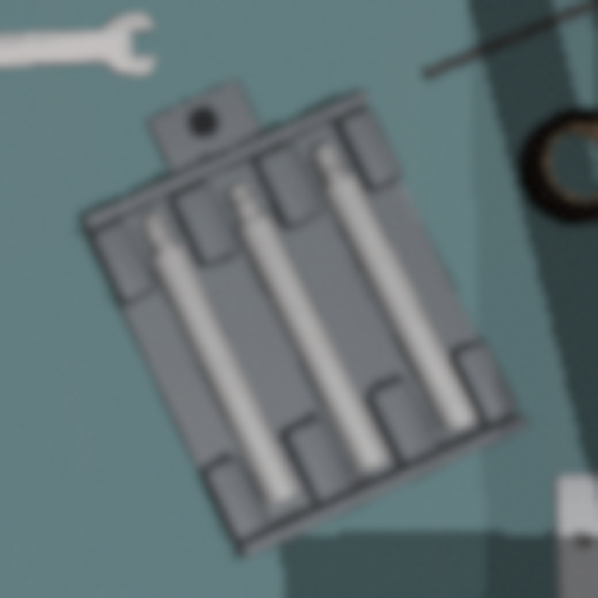

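View pics/g1_side.png

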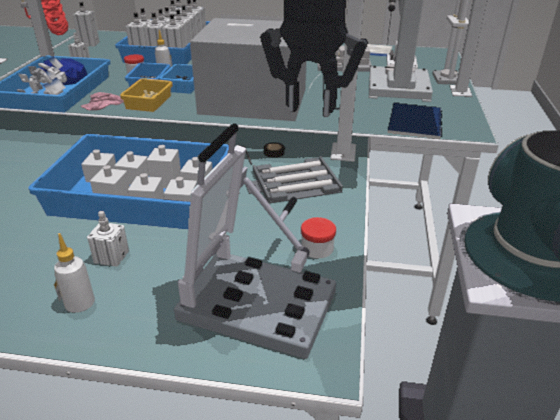

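Run:
```python
from h import *
t=lambda u,v:np.array([320+u/4.6,140+v/4.6])-.39
for u,v in((155,221),(281,498)): print(inv(unproj("top",t(u,v),.014),PT))
```

```text
[74.3 43.9]
[-71.   47.2]
```

send_rows(increments=[{"linear": [-0.028, -0.015, 0], "angular": [0, 0, 0]}, {"linear": [-0.028, -0.015, 0.05], "angular": [0, 0, 0]}, {"linear": [-0.028, -0.015, 0.1], "angular": [0, 0, 0]}, {"linear": [-0.028, -0.015, 0.125], "angular": [0, 0, 0]}, {"linear": [-0.028, -0.015, 0.125], "angular": [0, 0, 0]}, {"linear": [-0.028, -0.015, 0.125], "angular": [0, 0, 0]}, {"linear": [-0.028, -0.015, 0.125], "angular": [0, 0, 0]}])

```text
time: 37.9
ee_pos: [0.5673, 0.216, 0.3894]
tool_rot: [-1.109, 1.354, -1.353]
contact_force: [0.1, -0.0, 0.5]
width: 0.0398
```

Run:
```python
from h import *
go(S(73,0,310),PS[2])
```

```text
t 37.9 at [0.5673 0.216  0.3894] w 0.0398 F [ 0.1 -0.   0.5] q [ 0.32 -0.03  1.37  0.    1.81  0.52]
  jaw yaw now -11.3 down [-0.001  0.    -1.   ]
  -> lin [-0.0026  0.0794 -0.0007] ang [ 0.001 -0.    -0.   ] or [0.000e+00 3.142e+00 1.000e-03]
```

send_rows(increments=[{"linear": [-0.002, 0.04, -0.002], "angular": [0, 0, 0]}, {"linear": [-0.002, 0.065, -0.002], "angular": [0, 0, 0]}, {"linear": [-0.002, 0.079, -0.002], "angular": [0, 0, 0]}, {"linear": [-0.002, 0.079, -0.002], "angular": [0, 0, 0]}])

```text
time: 38.3
ee_pos: [0.5654, 0.2185, 0.3089]
tool_rot: [-1.112, 1.355, -1.353]
contact_force: [-0.0, -0.1, 0.1]
width: 0.0401
```

send_rows(increments=[{"linear": [0, 0, 0], "angular": [0, 0, 0]}, {"linear": [0, 0, 0], "angular": [0, 0, 0]}, {"linear": [0, 0, 0], "angular": [0, 0, 0]}, {"linear": [0, 0, 0], "angular": [0, 0, 0]}, {"linear": [0, 0, 0], "angular": [0, 0, 0]}], hand=0.005, newtons=40)

```text
time: 38.8
ee_pos: [0.5667, 0.2186, 0.312]
tool_rot: [-1.107, 1.353, -1.354]
contact_force: [0.3, 0.6, 7.2]
width: 0.0121
```

Run:
```python
from h import *
arc([1.39,1.45,1.5,1.55,1.6,1.62,1.63],3)
```

```text
t 38.8 at [0.5667 0.2186 0.312 ] w 0.0121 F [0.3 0.6 7.2] q [ 0.33 -0.04  1.5   0.    1.68  0.52]
1.39 [-0.0, 0.002, -0.0]
1.45 [-0.0, -0.0, 0.014]
1.5 [-0.0, -0.001, 0.026]
1.55 [-0.0, -0.002, 0.037]
1.6 [-0.0, -0.002, 0.049]
1.62 [-0.0, -0.002, 0.054]
1.63 [-0.0, -0.001, 0.056]
```

send_rows(increments=[{"linear": [0, -0.002, 0.01], "angular": [0, 0, 0]}, {"linear": [0, -0.003, 0.02], "angular": [0, 0, 0]}, {"linear": [0, -0.004, 0.03], "angular": [0, 0, 0]}, {"linear": [0, -0.004, 0.04], "angular": [0, 0, 0]}, {"linear": [0, -0.005, 0.05], "angular": [0, 0, 0]}, {"linear": [0, -0.005, 0.055], "angular": [0, 0, 0]}, {"linear": [0, -0.005, 0.056], "angular": [0, 0, 0]}, {"linear": [0, -0.005, 0.056], "angular": [0, 0, 0]}])

```text
time: 39.6
ee_pos: [0.6221, 0.2071, 0.3152]
tool_rot: [-1.109, 1.354, -1.354]
contact_force: [-1.3, -1.9, 5.9]
width: 0.0125
```

send_rows(increments=[{"linear": [0, 0, 0], "angular": [0, 0, 0]}, {"linear": [0, 0, 0], "angular": [0, 0, 0]}, {"linear": [0, 0, 0], "angular": [0, 0, 0]}, {"linear": [0, -0.03, 0], "angular": [0, 0, 0]}, {"linear": [0, -0.07, 0], "angular": [0, 0, 0]}, {"linear": [0, -0.07, 0], "angular": [0, 0, 0]}, {"linear": [0, -0.07, 0], "angular": [0, 0, 0]}], hand=0.04)

```text
time: 40.3
ee_pos: [0.6215, 0.2076, 0.3857]
tool_rot: [-1.108, 1.353, -1.353]
contact_force: [0.2, -0.8, -0.3]
width: 0.0399
```

Run:
```python
from h import *
go(S(26.5,-184,390),PS[2]); snap("g2","side")
from ov import crop
im,_=crop("pics/g2_side.png",140,330,100,270,3.4);cv2.imwrite("pics/g2s.png",im)
```

```text
t 40.3 at [0.6215 0.2076 0.3857] w 0.0399 F [ 0.2 -0.8 -0.3] q [0.28 0.07 1.27 0.   1.8  0.48]
  jaw yaw now -11.3 down [ 0.  0. -1.]
  -> lin [ 0.1838 -0.0045 -0.1021] ang [-0.     0.    -0.001] or [-1.000e-03 -3.141e+00  1.000e-03]
```

View pics/g2s.png

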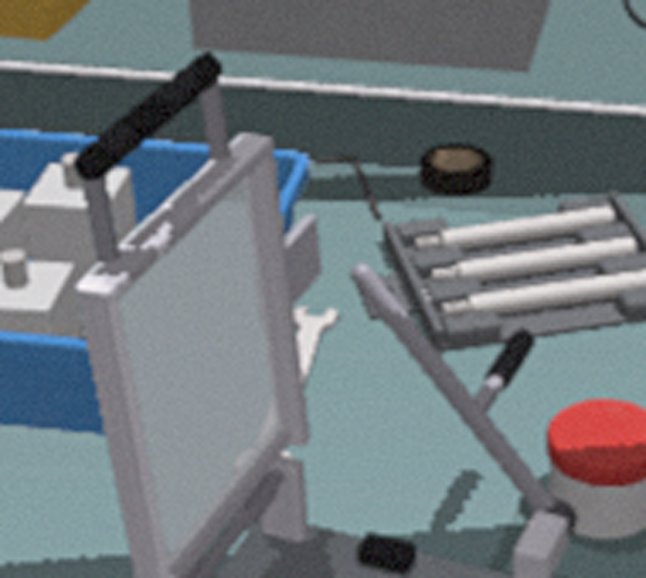

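send_rows(increments=[{"linear": [0.184, 0, -0.102], "angular": [0, 0, 0]}, {"linear": [0.184, 0, -0.102], "angular": [0, 0, 0]}, {"linear": [0.184, 0, -0.102], "angular": [0, 0, 0]}, {"linear": [0.184, 0, -0.102], "angular": [0, 0, 0]}, {"linear": [0.184, 0.05, -0.102], "angular": [0, 0, 0]}, {"linear": [0.184, 0.12, -0.102], "angular": [0, 0, 0]}, {"linear": [0.184, 0.22, -0.102], "angular": [0, 0, 0]}, {"linear": [0.184, 0.22, -0.102], "angular": [0, 0, 0]}])

```text
time: 41.15
ee_pos: [0.4839, 0.0469, 0.183]
tool_rot: [-1.11, 1.355, -1.353]
contact_force: [1.3, 0.7, 0.6]
width: 0.04
```

send_rows(increments=[{"linear": [0, 0, 0], "angular": [0, 0, 0]}, {"linear": [0, 0, 0], "angular": [0, 0, 0]}, {"linear": [0, 0, 0], "angular": [0, 0, 0]}])

```text
time: 41.45
ee_pos: [0.4858, 0.0472, 0.189]
tool_rot: [-1.107, 1.352, -1.354]
contact_force: [0.8, 0.1, 1.5]
width: 0.0402
```

Run:
```python
from h import *
go(S(26.5,-184,102),PS[2]); snap("g3","side")
from ov import crop
im,_=crop("pics/g3_side.png",220,330,110,260,4);cv2.imwrite("pics/g3s.png",im)
```

```text
t 41.45 at [0.4858 0.0472 0.189 ] w 0.0402 F [0.8 0.1 1.5] q [ 0.04 -0.28  1.91  0.    1.51  0.24]
  jaw yaw now -11.3 down [ 0.002  0.    -1.   ]
  -> lin [ 0.      0.087  -0.0007] ang [-0.002  0.    -0.   ] or [-1.000e-03 -3.141e+00  3.000e-03]
```

View pics/g3s.png

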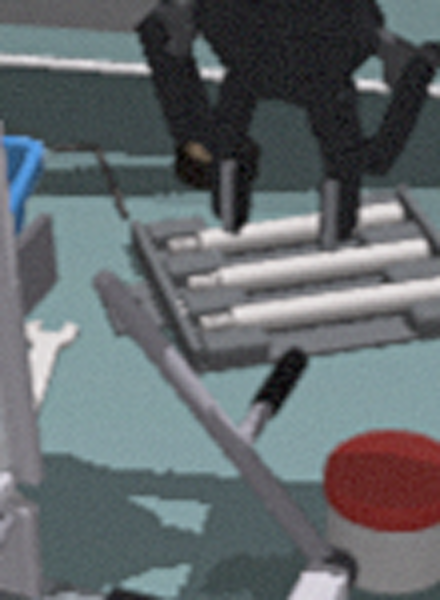

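send_rows(increments=[{"linear": [0, 0.035, -0.001], "angular": [0, 0, 0]}, {"linear": [0, 0.065, -0.001], "angular": [0, 0, 0]}, {"linear": [0, 0.08, -0.001], "angular": [0, 0, 0]}, {"linear": [0, 0.086, -0.001], "angular": [0, 0, 0]}, {"linear": [0, 0.086, -0.001], "angular": [0, 0, 0]}, {"linear": [0, 0.086, -0.001], "angular": [0, 0, 0]}])

```text
time: 42.1
ee_pos: [0.4846, 0.0474, 0.1018]
tool_rot: [-1.108, 1.353, -1.354]
contact_force: [0.3, 0.0, 1.2]
width: 0.0399
```

send_rows(increments=[{"linear": [0, 0, 0], "angular": [0, 0, 0]}, {"linear": [0, 0, 0], "angular": [0, 0, 0]}, {"linear": [0, 0, 0], "angular": [0, 0, 0]}, {"linear": [0, 0, 0], "angular": [0, 0, 0]}, {"linear": [0, 0, 0], "angular": [0, 0, 0]}], hand=0.005)

```text
time: 42.6
ee_pos: [0.4843, 0.0473, 0.1009]
tool_rot: [-1.108, 1.353, -1.354]
contact_force: [2.3, -1.0, 7.1]
width: 0.0123
```

Run:
```python
from h import *
arc(np.linspace(.873,0,9),3,L=75,hx=-22,hz=40,y=-184,sgn=1)
```

```text
t 42.6 at [0.4843 0.0473 0.1009] w 0.0123 F [ 2.3 -1.   7.1] q [ 0.04 -0.23  2.01 -0.    1.35  0.24]
0.873 [-0.0, 0.0, 0.001]
0.764 [-0.0, 0.006, 0.007]
0.655 [-0.0, 0.012, 0.012]
0.546 [-0.0, 0.019, 0.017]
0.436 [-0.0, 0.026, 0.02]
0.327 [-0.0, 0.034, 0.023]
0.218 [-0.0, 0.042, 0.026]
0.109 [-0.0, 0.05, 0.027]
0.0 [-0.0, 0.058, 0.027]
```

send_rows(increments=[{"linear": [0, 0.006, 0.007], "angular": [0, 0, 0]}, {"linear": [0, 0.013, 0.012], "angular": [0, 0, 0]}, {"linear": [0, 0.02, 0.017], "angular": [0, 0, 0]}, {"linear": [0, 0.027, 0.021], "angular": [0, 0, 0]}, {"linear": [0, 0.035, 0.024], "angular": [0, 0, 0]}, {"linear": [0, 0.043, 0.026], "angular": [0, 0, 0]}, {"linear": [0, 0.051, 0.027], "angular": [0, 0, 0]}, {"linear": [0, 0.057, 0.028], "angular": [0, 0, 0]}])

```text
time: 43.4
ee_pos: [0.5104, 0.0419, 0.0418]
tool_rot: [-1.112, 1.356, -1.352]
contact_force: [-12.2, 1.8, 2.2]
width: 0.0127
```

send_rows(increments=[{"linear": [0, 0.003, 0], "angular": [0, 0, 0]}, {"linear": [0, 0.003, 0], "angular": [0, 0, 0]}, {"linear": [0, 0.003, 0], "angular": [0, 0, 0]}])

```text
time: 43.7
ee_pos: [0.5105, 0.042, 0.0401]
tool_rot: [-1.112, 1.356, -1.352]
contact_force: [-14.7, 2.3, 13.9]
width: 0.012
```

Run:
```python
from h import *
arc([0],3,L=75,hx=-22,hz=40,y=-184,sgn=1); snap("g4","side")
from ov import crop
im,_=crop("pics/g4_side.png",200,330,170,270,5);cv2.imwrite("pics/g4s.png",im)
im,_=crop("pics/side0.png",200,330,170,270,5);cv2.imwrite("pics/g4r.png",im)
```

```text
t 43.7 at [0.5105 0.042  0.0401] w 0.012 F [-14.7   2.3  13.9] q [ 0.03 -0.1   2.01  0.    1.24  0.23]
0 [-0.0, -0.003, 0.001]
```

View pics/g4s.png

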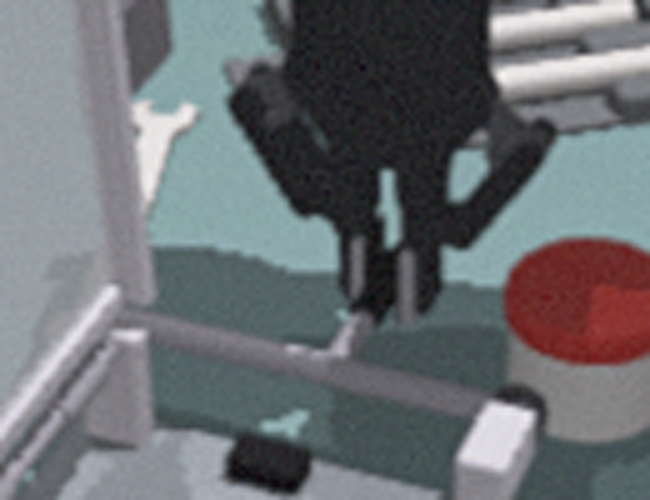

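send_rows(increments=[{"linear": [0, 0.002, 0], "angular": [0, 0, 0]}, {"linear": [0, 0.003, 0], "angular": [0, 0, 0]}, {"linear": [0, 0.003, 0], "angular": [0, 0, 0]}])

```text
time: 44.05
ee_pos: [0.5107, 0.0421, 0.0385]
tool_rot: [-1.111, 1.356, -1.352]
contact_force: [-24.1, 1.5, 31.4]
width: 0.0126
```

send_rows(increments=[{"linear": [0, 0, 0], "angular": [0, 0, 0]}, {"linear": [0, 0, 0], "angular": [0, 0, 0]}, {"linear": [0, 0, 0], "angular": [0, 0, 0]}, {"linear": [0, -0.02, 0], "angular": [0, 0, 0]}, {"linear": [0, -0.06, 0], "angular": [0, 0, 0]}, {"linear": [0, -0.15, 0], "angular": [0, 0, 0]}, {"linear": [0, -0.3, 0], "angular": [0, 0, 0]}, {"linear": [0, -0.3, 0], "angular": [0, 0, 0]}], hand=0.04)

```text
time: 44.85
ee_pos: [0.5112, 0.0418, 0.2489]
tool_rot: [-1.11, 1.354, -1.353]
contact_force: [0.4, 0.4, -0.2]
width: 0.0395
```

Run:
```python
from h import *
go(S(127,0,395),PS[2]); snap("g5","side")
from ov import crop
a,_=crop("pics/g5_side.png",215,315,190,260,5)
b,_=crop("pics/b2_side.png",215,315,190,260,5);cv2.imwrite("pics/g5s.png",np.hstack([a,b])[:, :800] if 0 else cv2.resize(np.vstack([a,b]),None,fx=.85,fy=.85))
```

```text
t 44.85 at [0.5112 0.0418 0.2489] w 0.0395 F [ 0.4  0.4 -0.2] q [ 0.03 -0.24  1.78  0.    1.6   0.23]
  jaw yaw now -11.3 down [-0.001 -0.    -1.   ]
  -> lin [-0.1844 -0.1461  0.0739] ang [ 0.001 -0.     0.   ] or [-0.000e+00  3.142e+00  1.000e-03]
```

View pics/g5s.png

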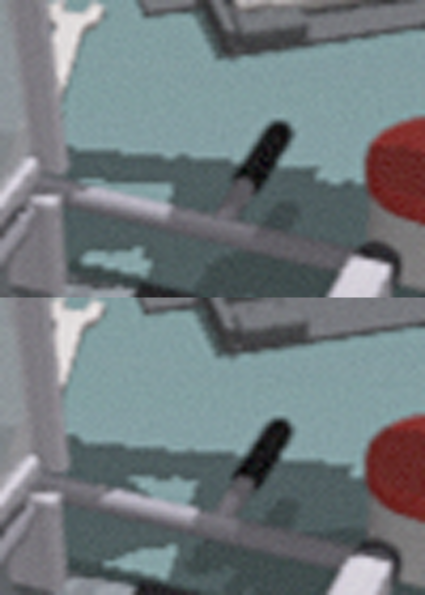

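send_rows(increments=[{"linear": [0, -0.05, 0], "angular": [0, 0, 0]}, {"linear": [0, -0.1, 0], "angular": [0, 0, 0]}, {"linear": [0, -0.146, 0], "angular": [0, 0, 0]}, {"linear": [-0.184, -0.146, 0.074], "angular": [0, 0, 0]}, {"linear": [-0.184, -0.146, 0.074], "angular": [0, 0, 0]}, {"linear": [-0.184, -0.146, 0.074], "angular": [0, 0, 0]}, {"linear": [-0.184, -0.146, 0.074], "angular": [0, 0, 0]}, {"linear": [-0.184, -0.146, 0.074], "angular": [0, 0, 0]}])

```text
time: 45.7
ee_pos: [0.6225, 0.2118, 0.3894]
tool_rot: [-1.115, 1.355, -1.35]
contact_force: [0.3, -0.6, -0.1]
width: 0.0399
```

send_rows(increments=[{"linear": [0, 0, 0], "angular": [0, 0, 0]}, {"linear": [0, 0, 0], "angular": [0, 0, 0]}])

```text
time: 45.9
ee_pos: [0.6202, 0.2071, 0.3931]
tool_rot: [-1.109, 1.354, -1.354]
contact_force: [-0.5, 0.6, 0.2]
width: 0.04
```

Run:
```python
from h import *
go(S(127,0,314),PS[2]); snap("h1","side")
from ov import crop
im,_=crop("pics/h1_side.png",140,240,60,180,5);cv2.imwrite("pics/h1s.png",im)
```

```text
t 45.9 at [0.6202 0.2071 0.3931] w 0.04 F [-0.5  0.6  0.2] q [0.28 0.07 1.26 0.   1.81 0.48]
  jaw yaw now -11.4 down [-0.001 -0.    -1.   ]
  -> lin [-0.0009  0.0791 -0.0003] ang [ 0.001 -0.     0.   ] or [-0.000e+00  3.141e+00  1.000e-03]
```

View pics/h1s.png

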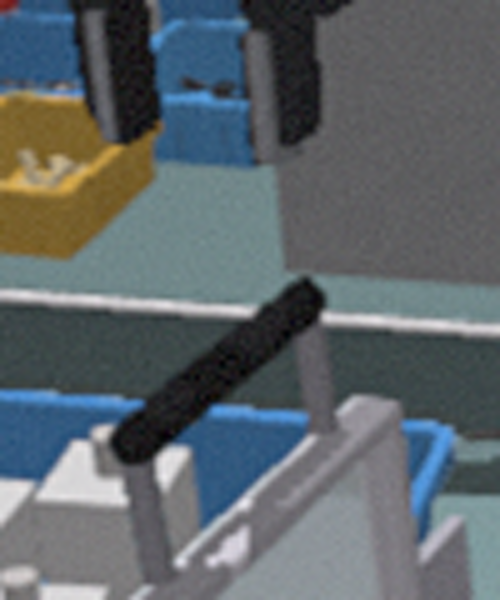

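send_rows(increments=[{"linear": [-0.001, 0.04, 0.002], "angular": [0, 0, 0]}, {"linear": [-0.001, 0.065, 0.002], "angular": [0, 0, 0]}, {"linear": [-0.001, 0.079, 0.002], "angular": [0, 0, 0]}, {"linear": [-0.001, 0.079, 0.002], "angular": [0, 0, 0]}])

```text
time: 46.35
ee_pos: [0.6218, 0.2075, 0.3129]
tool_rot: [-1.111, 1.356, -1.354]
contact_force: [-0.3, -0.4, 0.5]
width: 0.0401
```

send_rows(increments=[{"linear": [0, 0, 0], "angular": [0, 0, 0]}, {"linear": [0, 0, 0], "angular": [0, 0, 0]}, {"linear": [0, 0, 0], "angular": [0, 0, 0]}, {"linear": [0, 0, 0], "angular": [0, 0, 0]}, {"linear": [0, 0, 0], "angular": [0, 0, 0]}], hand=0.005, newtons=50)

```text
time: 46.85
ee_pos: [0.6227, 0.2082, 0.3162]
tool_rot: [-1.107, 1.353, -1.354]
contact_force: [-0.3, -2.9, 8.2]
width: 0.0117
```

Run:
```python
from h import *
arc(np.arange(1.6,0.65,-.1),3.5)
```

```text
t 46.85 at [0.6227 0.2082 0.3162] w 0.0117 F [-0.3 -2.9  8.2] q [ 0.28  0.07  1.39 -0.    1.69  0.48]
1.6 [0.001, 0.002, -0.008]
1.5 [0.001, 0.002, -0.031]
1.4 [0.001, 0.005, -0.055]
1.3 [0.001, 0.01, -0.078]
1.2 [0.001, 0.018, -0.1]
1.1 [0.001, 0.027, -0.122]
1.0 [0.001, 0.039, -0.142]
0.9 [0.001, 0.053, -0.161]
0.8 [0.001, 0.068, -0.179]
0.7 [0.001, 0.085, -0.195]
```

send_rows(increments=[{"linear": [0, -0.001, -0.008], "angular": [0, 0, 0]}, {"linear": [0, -0.001, -0.031], "angular": [0, 0, 0]}, {"linear": [0, 0.002, -0.055], "angular": [0, 0, 0]}, {"linear": [0, 0.007, -0.078], "angular": [0, 0, 0]}, {"linear": [0, 0.015, -0.1], "angular": [0, 0, 0]}, {"linear": [0, 0.024, -0.122], "angular": [0, 0, 0]}, {"linear": [0, 0.036, -0.142], "angular": [0, 0, 0]}, {"linear": [0, 0.05, -0.161], "angular": [0, 0, 0]}])

```text
time: 47.65
ee_pos: [0.4639, 0.2405, 0.2653]
tool_rot: [-1.107, 1.353, -1.353]
contact_force: [4.8, 5.8, -0.9]
width: 0.0124
```

Run:
```python
from h import *
arc(np.arange(.9,-.05,-.1),3)
```

```text
t 47.65 at [0.4639 0.2405 0.2653] w 0.0124 F [ 4.8  5.8 -0.9] q [ 0.43 -0.22  1.74  0.    1.62  0.63]
0.9 [0.001, 0.002, 0.001]
0.8 [0.001, 0.018, -0.017]
0.7 [0.001, 0.035, -0.033]
0.6 [0.001, 0.054, -0.047]
0.5 [0.001, 0.074, -0.06]
0.4 [0.001, 0.095, -0.07]
0.3 [0.001, 0.117, -0.078]
0.2 [0.001, 0.14, -0.084]
0.1 [0.001, 0.164, -0.088]
0.0 [0.001, 0.187, -0.089]
```

send_rows(increments=[{"linear": [0, 0.016, -0.017], "angular": [0, 0, 0]}, {"linear": [0, 0.033, -0.033], "angular": [0, 0, 0]}, {"linear": [0, 0.052, -0.047], "angular": [0, 0, 0]}, {"linear": [0, 0.073, -0.06], "angular": [0, 0, 0]}, {"linear": [0, 0.094, -0.07], "angular": [0, 0, 0]}, {"linear": [0, 0.116, -0.078], "angular": [0, 0, 0]}, {"linear": [0, 0.139, -0.084], "angular": [0, 0, 0]}, {"linear": [0, 0.155, -0.088], "angular": [0, 0, 0]}])

```text
time: 48.45
ee_pos: [0.3791, 0.2576, 0.1092]
tool_rot: [-1.105, 1.351, -1.354]
contact_force: [26.3, -1.6, -2.6]
width: 0.0119
```

Run:
```python
from h import *
arc([.2,.15,.1,.05,0],3)
```

```text
t 48.45 at [0.3791 0.2576 0.1092] w 0.0119 F [26.3 -1.6 -2.6] q [ 0.54 -0.31  2.06 -0.    1.38  0.74]
0.2 [0.001, -0.016, 0.003]
0.15 [0.001, -0.004, 0.001]
0.1 [0.001, 0.008, -0.001]
0.05 [0.001, 0.019, -0.002]
0 [0.001, 0.031, -0.002]
```

send_rows(increments=[{"linear": [0, 0.008, 0.002], "angular": [0, 0, 0]}, {"linear": [0, 0.016, 0.002], "angular": [0, 0, 0]}, {"linear": [0, 0.023, 0.002], "angular": [0, 0, 0]}, {"linear": [0, 0.029, 0.002], "angular": [0, 0, 0]}, {"linear": [0, 0.031, 0.002], "angular": [0, 0, 0]}, {"linear": [0, 0.031, 0.002], "angular": [0, 0, 0]}])

```text
time: 49.05
ee_pos: [0.3781, 0.2579, 0.0797]
tool_rot: [-1.113, 1.359, -1.349]
contact_force: [-30.3, 4.2, 21.2]
width: 0.0118
```

Run:
```python
from h import *
arc([0.05,0],3)
```

```text
t 49.05 at [0.3781 0.2579 0.0797] w 0.0118 F [-30.3   4.2  21.2] q [ 0.54 -0.27  2.09  0.    1.33  0.74]
0.05 [0.001, -0.01, -0.001]
0 [0.001, 0.002, -0.001]
```

send_rows(increments=[{"linear": [0, 0, -0.001], "angular": [0, 0, 0]}, {"linear": [0, 0, -0.001], "angular": [0, 0, 0]}, {"linear": [0, 0, -0.001], "angular": [0, 0, 0]}, {"linear": [0, -0.02, -0.001], "angular": [0, 0, 0]}, {"linear": [0, -0.05, -0.001], "angular": [0, 0, 0]}, {"linear": [0, -0.1, -0.001], "angular": [0, 0, 0]}, {"linear": [0, -0.15, -0.05], "angular": [0, 0, 0]}, {"linear": [0, -0.15, -0.05], "angular": [0, 0, 0]}], hand=0.04)

```text
time: 49.85
ee_pos: [0.3305, 0.2671, 0.2323]
tool_rot: [-1.105, 1.353, -1.353]
contact_force: [-0.2, -0.4, -0.8]
width: 0.0402
```

send_rows(increments=[{"linear": [-0.2, -0.05, 0], "angular": [0, 0, 0]}, {"linear": [-0.2, -0.05, 0], "angular": [0, 0, 0]}, {"linear": [-0.2, -0.05, 0], "angular": [0, 0, 0]}, {"linear": [-0.2, -0.05, 0], "angular": [0, 0, 0]}, {"linear": [-0.2, -0.05, 0], "angular": [0, 0, 0]}, {"linear": [-0.2, -0.05, 0], "angular": [0, 0, 0]}])

```text
time: 50.45
ee_pos: [0.3706, 0.4637, 0.2776]
tool_rot: [-1.112, 1.353, -1.353]
contact_force: [0.1, -1.2, 0.4]
width: 0.04
```

Run:
```python
from h import *
go(S(-121,0,200),PS[2]); snap("z1")
from ov import crop
a,_=crop("pics/z1_side.png",165,360,130,310,4);cv2.imwrite("pics/z1s.png",a[:600])
im,_=crop("pics/z1_top.png",130,450,135,285,2.5);cv2.imwrite("pics/z1t.png",im)
d=cv2.absdiff(cv2.imread("pics/z1_side.png"),cv2.imread("pics/side0.png")).max(2);print((d[230:330,200:345]>60).sum())
cv2.imwrite("pics/z1d.png",d*2)
```

```text
t 50.45 at [0.3706 0.4637 0.2776] w 0.04 F [ 0.1 -1.2  0.4] q [ 0.85 -0.07  1.58  0.    1.63  1.05]
  jaw yaw now -11.3 down [-0.002 -0.001 -1.   ]
  -> lin [0.2015 0.0778 0.0467] ang [0.001 0.001 0.001] or [ 2.00e-03 -3.14e+00 -2.00e-03]
1545
```

View pics/z1_side.png

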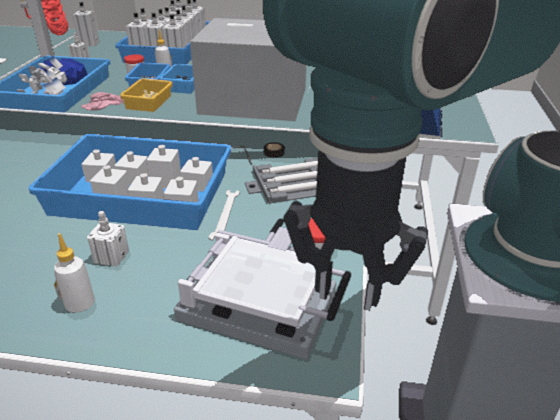

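View pics/z1t.png

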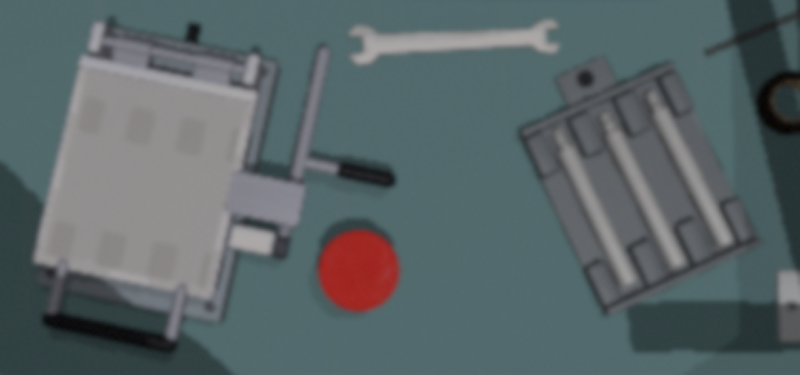

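View pics/z1d.png

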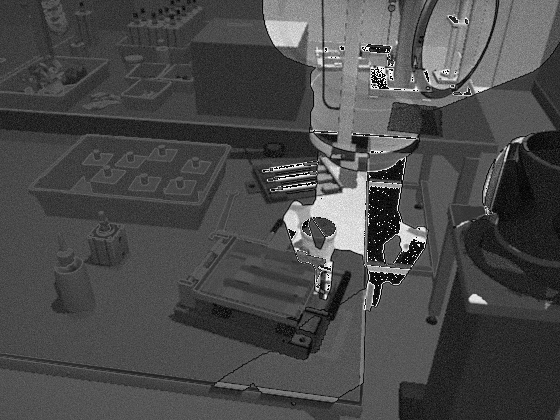

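Run:
```python
from h import *
a=cv2.imread("pics/z1_top.png",0).astype(np.float32);b=cv2.imread("pics/top0.png",0).astype(np.float32)
for n,(x0,x1,y0,y1) in dict(handle=(145,205,250,276),pot=(252,294,222,264),stay=(240,292,155,212)).items():
    print(n,cv2.phaseCorrelate(b[y0:y1,x0:x1].copy(),a[y0:y1,x0:x1].copy()))
o=bot.get_obs();print(o["time"],np.abs(o["dq"]).max())
print(bot.finish_job())
```

```text
handle ((-0.24891217825092937, 0.35841574667841236), 0.8233355804725929)
pot ((0.4946647162651132, 0.5003170161798778), 1.0492801218857)
stay ((-0.008329481674984152, -0.027161832651572126), 0.9799928935957544)
50.55 0.017789672909006626
the job is handed in; nothing more can be done
None
```

I opened the flap, propped it on the raised stay and moved all three rods into the tray. Then I lifted the flap off the stay, folded the stay down and closed the flap. I handed the job in at about 50.6 s; it reports no verdict.

**Rods:** Each lies flat in its own compartment with the threaded end towards the tab. In the top view the rod centres are 2 to 3 mm from the tray's middle lengthwise and within about 3 mm of their compartment lines. The tray had not moved.

**Flap, stay and pot:** Compared with the first top view, the flap handle, stay and pot each match to within about 0.7 pixel, roughly 1 to 2 mm. The side view showed no change to the flap or stay either. The gripper was clear of everything.

**Disagreements:** My fitted tray position was off by up to about 2 mm between views, so I shifted the last two placements by 1.5 mm. When I lowered the second rod the force rose to about 12 N on touching the tray floor. It still came out flat. I saw no grip slip.

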